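# Square a cigar mould against the pegs of the press bed and send it under the press

### The job

The closed cigar mould lies askew on the drawn-out bed of the bench press. With the bed still out, swing the mould round by pushing the corner with the thumb lug, its opposite corner bearing on the pivot peg, and slide it up to the end peg, so that it sits square against all three brass pegs; then press it snugly (about a kilo) against the stop peg for a moment, which also takes up the side play of the bed, but never with more than a kilo and a half, as the edges chip. Then push the bed fully home under the press by its handle with the mould still square on the pegs, let go, and leave the mug, the ring gauge and the cigar box where they are.

Things in the scene. Friction and masses are not known exactly. Their poses are not given: they have to be found in the camera images.
- mould: closed cigar mould (lower half dark brown, upper tan with ribs), loose, 120 (x) x 300 (y) x 40 mm. Origin: bottom of its front left corner, the one that bears on the pivot peg (front = side nearer the robot, left = end nearer the press); x runs along the left end to the back, y along the long side towards the press, z up: it covers x 0 to 120, y -300 to 0, z 0 to 40 mm.
- mould_middle (a point): middle of the mould, 20 mm up; axes as the mould's. It weighs 0.45 to 0.8 kg and slides easily on the bed (friction about 0.3). It starts 11 to 19 degrees askew, its right end (away from the press) too near the robot, its front left corner 4 to 14 mm short of the end peg. The lower half, 21 mm high, is full size; the upper is 2 mm smaller all round.
- mould_lug (a point): thumb lug of the lower half at the mould's back right corner, diagonally opposite its origin: sticks out 35 mm beyond the right end face (mould y -300 to -335 mm), 22 mm thick (mould x 85 to 107 mm), top 21 mm over the bed. The point: middle of its front face, the face to push towards the back, 11 mm over the bed; axes as the mould's.
- seat (a point): point on the bed's top, moving with the bed, where the mould's origin lies when square against the pegs; axes then as the mould's: x across the bed to the back, y along the bed's travel towards the press, z up. The bed is an aluminium plate, x -70 to 190 mm, y -445 to 30 mm, its top 43 mm above the table.
- pivot_peg: brass peg, 12 mm in diameter, 30 mm high, fixed in the bed; origin: centre of its foot, on the bed's top, at seat x -6, y -18 mm. The front long side of the mould, close to the mould's origin, bears on it.
- end_peg: brass peg of the same size and kind, at seat x 22, y 6 mm: the left end face of the mould bears on it.
- stop_peg: brass peg of the same size and kind, at seat x 126.5, y -270 mm: the back long side of the mould comes to bear on it, near the lug, when the mould is square.
- bed_handle (a point): middle of the bed's handle: a black horizontal bar, 13 mm in diameter, 122 mm long along seat x, on two 12 mm posts (seat x 5 and 115 mm), its centre 45 mm above the bed, at seat x 60, y -420 mm. Push it along seat y. Axes as the seat's.
- bed (a joint): travel of the bed in m: 0 drawn out as at the start, 0.30 fully home against its stop under the press. It slides stiffly (about 10 N) and stays where it is left; over 10 N along seat y on the mould against the end peg would move it. Its worn guides also give it up to 6 mm of side play along seat x, pegs and all: 3 to 4 N shifts it until it meets the guide.
- press: bench press, green and steel, fixed; origin: on the table beneath its screw; axes as the seat's. Columns at x -155 and 155 mm; crosshead 205 to 250 mm high, y -33 to 33 mm; handwheel of 93 mm radius at 300 to 316 mm height; platen y -125 to 125 mm, its underside 118 mm above the table. The drawn-out bed lies on its -y side.
- mug: blue plastic mug, 84 mm across, 100 mm high, in the wooden tray at the back right; origin under its centre: leave alone
- ring_gauge: wooden strip with five holes, 200 x 60 x 10 mm, on the right, beyond the bed's handle; origin under its centre: leave alone
- cigar_box: open wooden box, 130 x 210 x 55 mm, at the back of the table; origin under its centre: leave alone

How it is judged (in metres and radians):
On the way:
1. with the bed still drawn out, the mould is square against the three pegs (its origin within 2 mm of the seat, within 0.6 degrees) and pressed against the stop peg with 6 N or more (x of mould in the frame of seat between -0.002 and 0.002 m and y of mould in the frame of seat between -0.002 and 0.002 m and angle between the y axis of mould and the y axis of seat, either way round below 0.01 rad and contact force between mould and stop_peg above 6 N and value of joint bed below 0.03 m), for 0.2 s.
At the end, for the whole second after the job is handed in: The bed is home (travel over 296 mm of 300), the mould lies flat and still on it, square against the pegs: its origin within 2.5 mm of the seat along x and along y, and within 0.7 degrees of square (x of mould in the frame of seat between -0.0025 and 0.0025 m and y of mould in the frame of seat between -0.0025 and 0.0025 m and angle between the y axis of mould and the y axis of seat, either way round below 0.012 rad and value of joint bed above 0.296 m and linear speed of mould below 0.01 m/s and angle between mould's own z axis and vertical below 0.02 rad and z of mould in the frame of seat below 0.003 m); the robot touches nothing.
It fails at once if the robot presses on the mould with more than 15 N (contact force between any of the fingers, the arm and mould above 15 N).
It fails at once if a brass peg is loaded by the mould with more than 15 N (contact force between mould and pivot_peg above 15 N or contact force between mould and end_peg above 15 N or contact force between mould and stop_peg above 15 N).
It fails at once if the mug, the ring gauge or the cigar box is moved by more than 15 mm (distance of any of mug, ring_gauge, cigar_box from where it was at the start of the episode above 0.015 m).
It also fails if it takes over 72 s, if anything falls off the work surface, if the arm or the gripper's body presses on something with over 40 N, if the wrist force passes 120 N, or if a joint passes its speed limit or range.

### The arm

A 6-joint arm with a two-finger parallel gripper is mounted at the origin on the work surface. World frame = base frame: x ahead of the robot, y to its left, z up, the work surface at z = 0. Lengths are in mm, angles in rad, forces in N, time in s.
With the tool pointing down it reaches from about 400 to 825 mm from the base axis. Payload 7 kg.
Tool frame: the origin (TCP) lies midway between the tips of the shut fingers; the grasp point (between the pads) lies 19 mm behind it; z points along the fingers, y is the direction in which the jaws open and shut (so a half turn about z gives the same grasp; the last joint's range is limited). The gripper opens to 85 mm and grips with 20 to 120 N. Pads are 22 mm wide; open, the fingers measure 114 mm over their backs; the gripper's body (76 mm by 85 mm) begins 54 mm behind the grasp point. The pads swing forward as they close: fully open they stand 13 mm farther back than shut.
Start: joints at [1.487, 0.359, 0.012, 0, -1.224, -0.288], TCP at [245.23, 628.854, 231.302] pointing down, gripper open.
Joint ranges: [-3.07, 3.07], [-1.43, 2.12], [-1.02, 1.25], [-3.03, 1.67], [-3.05, -0], [-3.03, 3.03]. Speed limits (rad/s): [2.39, 2.39, 3.01, 3.14, 3.14, 3.14].

### API

Orientations are given as a unit quaternion [w, x, y, z].
In Python, from station import robot gives the robot as it stands.
- The arm moves only by the tool move_arm, never from a script. Its argument "targets" is a list of rows, each a list of 5 numbers: the shift along the tool's x, y, z in mm, then the turn about the tool's z in degrees, then the closure in counts, from 0 (fully open) to 255 (shut). A call has 1 to 8 rows; each row is the pose to reach, as a shift and turn from the pose measured when the call began, along the tool's axes at that moment; what a row does not reach only later rows make up. A row lasts 1/10 s, in which the tool goes at most 50 mm and 8.59 degrees, less where a joint would pass 70% of its speed; a pose out of reach is approached as far as the arm can. A call with a gripper value outside its range is refused whole. The fingers move at their own pace and stop on an object; "force" is the grip in N (left out, the last holds). Time passes only in rows, so rows that repeat a pose let the fingers close. It gives the time, the measured TCP pose, the force and the opening at its end, in the units of the state.
- robot.observe(): the state, without advancing time (a new reading comes with each control period).
- robot.get_image(name): name is "scene" or "top" or "wrist"; returns a dict with "img" (384x512x3 uint8, red, green, blue), "depth" (384x512 float32, mm along the optical axis (not along the pixel's ray), 0 where there is no reading), "K" (3x3 intrinsics, pixels), "eye" and "rotation" of the camera in the world. Camera axes: x right, y down, z forward; pixel columns grow to the right and rows downward; lengths in mm; the calibration is good to about 2 mm. A picture is of the moment at which its call begins.
- robot.close_job(): hands the job in, once; it reports no verdict.
Trained networks look in a picture, given as the dict that the camera call returned (one of the last four; its "shot" number tells which), for a name from the list of things; names that differ only in an ending like _2 or _b are one class to them, and where a whole thing is asked for, a point or a joint stands for the part that bears it (a point fixed in the world has none). Each returns a list of dicts, best first, with "confidence" (0 to 1); they miss things now and then, are a little off and sometimes report something else, mostly with a low value. They report only what shows in the picture. A call takes as long as a camera call.
- robot.find_in(picture, thing): "centre" ([x, y, z] in mm, in world coordinates, good to about 4 mm: the middle of the surface that is visible of it).
- robot.silhouettes(picture, thing): "region" (384x512 bool, what is visible of it).
The state is a dict: "clock": time; "joint_positions": joint angles; "qd": joint speeds; "effort": joint torques, N m; "position": TCP position; "orientation": TCP orientation; "ft_force": force on the tool from outside, world axes, zero at the start; "wrist_torque": the same for the moment, N m; "gripper_width": finger opening in mm.
Only numpy, scipy, OpenCV 4.12 (cv2) and the standard library are available. Lean on these libraries where they do the work, as an engineer would, in place of code of your own. Each camera call takes 0.05 s, during which the arm holds its last target.

## Working session

There is one attempt and no reset: what is moved stays moved. The work goes in short steps, Python scripts to look and compute and a tool call to move; the robot and the scene stay as the last step left them, time stands still between calls to the robot, and variables do not carry over. Pictures are saved under pics/ and viewed, and the job is handed in when it is done.

Besides the shell and the picture viewer there is one more tool, called after ">>>" by a JSON object that holds its "method" and its "body", one argument or row to a line. move_arm: Moves the arm, as the interface text tells. Its arguments: {"type":"object","properties":{"targets":{"type":"array","items":{"type":"array","items":{"type":"number"}}},"force":{"type":"number"}},"required":["targets"]}

```bash
ls; mkdir -p pics; cat > h.py <<'E'
import numpy as np, cv2
from station import robot
def save(p,n): cv2.imwrite('pics/'+n,cv2.cvtColor(p['img'],cv2.COLOR_RGB2BGR))
def pts(p,mask):
    v,u=np.nonzero(mask&(p['depth']>0)); d=p['depth'][v,u]; K=np.array(p['K'])
    c=np.stack([(u-K[0,2])/K[0,0]*d,(v-K[1,2])/K[1,1]*d,d],1)
    return c@np.array(p['rotation']).T+np.array(p['eye'])
def proj(p,X):
    c=(np.atleast_2d(X)-np.array(p['eye']))@np.array(p['rotation']); K=np.array(p['K'])
    return np.stack([c[:,0]/c[:,2]*K[0,0]+K[0,2],c[:,1]/c[:,2]*K[1,1]+K[1,2]],1)
E
python3 - <<'E'
from h import *
print(robot.observe())
for n in ['scene','top']:
    p=robot.get_image(n); save(p,n+'0.png'); print(n,p['eye'],p['rotation'],p['K'])
    for t in ['mould','mould_lug','pivot_peg','end_peg','stop_peg','bed_handle','bed','press','mug','ring_gauge','cigar_box']:
        try: print(t,[(np.round(r['centre'],1).tolist(),round(r['confidence'],2)) for r in robot.find_in(p,t)][:4])
        except Exception as e: print(t,e)
E
```

```text
pics
{'clock': 0.0, 'joint_positions': array([ 1.48708557e+00,  3.59401237e-01,  1.10806543e-02, -3.11143645e-04,
       -1.22409105e+00, -2.88123114e-01]), 'qd': array([-0.00086423,  0.00115256, -0.00055427,  0.00011141, -0.00153212,
        0.00074388]), 'effort': array([-2.57445572e-04, -5.83315229e+01,  2.93412942e+01,  6.93618715e+00,
       -5.95532954e-03, -1.15918317e-05]), 'position': array([245.09432765, 628.43471937, 230.37090769]), 'orientation': array([ 8.18360901e-04,  9.82757044e-01, -1.84899753e-01, -6.31054676e-05]), 'ft_force': array([-0.14397872,  0.18544165, -0.19240583]), 'wrist_torque': array([ 0.02032108,  0.02857981, -0.0248489 ]), 'gripper_width': 85.25976142660983}
scene [1373.55703504  628.41915625 1039.10984985] [-0.15542122  0.36524291  0.84076853 -0.36817135] [[463.09912121   0.         258.8081019 ]
 [  0.         463.09912121 183.58736162]
 [  0.           0.           1.        ]]
mould [([436.2, -64.6, 80.8], 0.69)]
mould_lug [([433.6, -66.7, 78.6], 0.9)]
pivot_peg []
end_peg [([522.1, -147.5, 41.1], 0.33)]
stop_peg [([680.8, -430.8, 79.2], 0.18)]
be
[... 321 characters left out ...]
7  -0.69757063  0.71555572 -0.01660139] [[411.77920835   0.         257.49798888]
 [  0.         411.77920835 194.88690815]
 [  0.           0.           1.        ]]
mould [([414.9, -85.5, 87.0], 0.67), ([482.1, -168.0, 43.0], 0.23)]
mould_lug [([413.8, -86.3, 82.4], 0.98), ([483.0, -169.3, 43.9], 0.45)]
pivot_peg []
end_peg []
stop_peg []
bed_handle [([489.5, -166.2, 44.6], 0.96)]
bed [([487.2, -169.2, 38.5], 0.65), ([464.9, -476.8, 11.0], 0.22)]
press [([480.5, 121.8, 48.6], 0.64)]
mug [([674.3, -461.4, 55.0], 0.59)]
ring_gauge [([464.4, -478.0, 9.9], 0.87), ([488.6, -169.1, 42.1], 0.71), ([416.1, -83.3, 80.5], 0.6), ([674.8, -460.9, 54.4], 0.55)]
cigar_box [([801.1, -168.4, 22.0], 0.86)]
```

```bash
cat > h.py <<'E'
import numpy as np, cv2
from scipy.spatial.transform import Rotation as Ro
from station import robot
def save(p,n): cv2.imwrite('pics/'+n,cv2.cvtColor(p['img'],cv2.COLOR_RGB2BGR))
def Rm(p):
    r=np.array(p['rotation'])
    if r.size==9: return r.reshape(3,3)
    return Ro.from_quat(r[[1,2,3,0]]).as_matrix()
def cloud(p):
    d=p['depth']; K=np.array(p['K']); v,u=np.indices(d.shape)
    c=np.stack([(u-K[0,2])/K[0,0]*d,(v-K[1,2])/K[1,1]*d,d],-1)
    return c@Rm(p).T+np.array(p['eye'])
def onplane(p,uv,z):
    uv=np.atleast_2d(uv).astype(float); K=np.array(p['K'])
    c=np.stack([(uv[:,0]-K[0,2])/K[0,0],(uv[:,1]-K[1,2])/K[1,1],np.ones(len(uv))],1)@Rm(p).T
    e=np.array(p['eye']); return e+c*((z-e[2])/c[:,2])[:,None]
def proj(p,X):
    c=(np.atleast_2d(X)-np.array(p['eye']))@Rm(p); K=np.array(p['K'])
    return np.stack([c[:,0]/c[:,2]*K[0,0]+K[0,2],c[:,1]/c[:,2]*K[1,1]+K[1,2]],1)
E
echo
```

```text
(no output)
```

View pics/scene0.png

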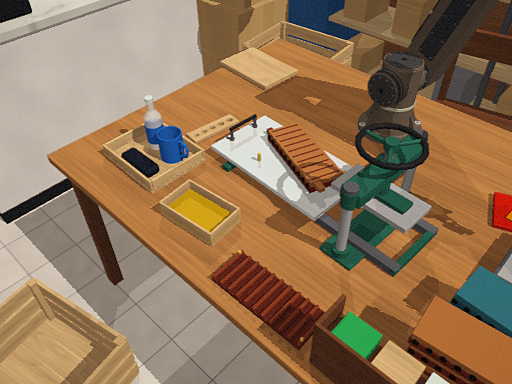

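View pics/top0.png

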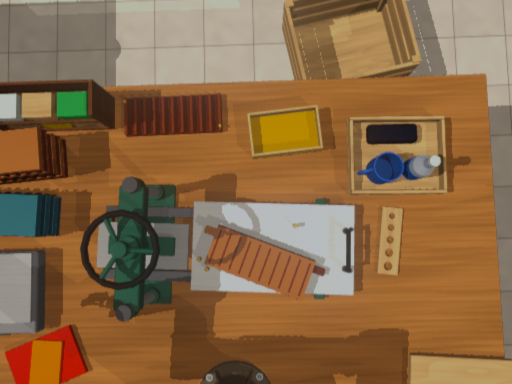

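```bash
python3 - <<'E'
from h import *
p=robot.get_image('top')
c=cv2.cvtColor(p['img'][190:305,180:365],cv2.COLOR_RGB2BGR)
cv2.imwrite('pics/topc.png',cv2.resize(c,None,fx=4,fy=4,interpolation=cv2.INTER_CUBIC))
C=cloud(p); print(Rm(p))
z=C[...,2]
m=(abs(z-43)<5)&(C[...,1]<30)&(C[...,1]>-400)&(C[...,0]>300)&(C[...,0]<650)
q=C[m]; print(len(q), np.median(q[:,2]))
print(cv2.minAreaRect(q[:,:2].astype(np.float32)))
print(cv2.boxPoints(cv2.minAreaRect(q[:,:2].astype(np.float32))))
m=(z>60)&(z<110)&(C[...,1]<30)&(C[...,1]>-330)&(C[...,0]>300)&(C[...,0]<650)
n,l,s,ce=cv2.connectedComponentsWithStats(m.astype(np.uint8))
for i in range(1,n):
  if s[i,4]>20:
    q=C[l==i]; print(s[i],np.median(q,0)); 
    r=cv2.minAreaRect(q[:,:2].astype(np.float32)); print(r,cv2.boxPoints(r))
E
```

```text
[[-0.02459118 -0.99720027  0.07061794]
 [-0.99940233  0.02623923  0.02250543]
 [-0.02429538 -0.0700223  -0.99724952]]
7269 43.566666918305145
((487.4283447265625, -179.44613647460938), (428.2517395019531, 336.2410888671875), 87.0997085571289)
[[ 308.68878  -384.79117 ]
 [ 644.4992   -401.8043  ]
 [ 666.1679     25.898895]
 [ 330.35748    42.912018]]
[ 219  225  107   75 4116] [408.88275609 -98.97595849  83.61178071]
((405.781982421875, -101.29833984375), (328.1538391113281, 121.159423828125), 68.14647674560547) [[ 288.48044  -231.03455 ]
 [ 400.9332   -276.13434 ]
 [ 523.0835     28.437866]
 [ 410.63077    73.53766 ]]
[344 241   4  31  57] [ 414.03109192 -327.74211563   91.61643713]
((425.20733642578125, -328.2229309082031), (3.757220983505249, 83.1810302734375), 88.21855926513672) [[ 383.57852 -328.8077 ]
 [ 466.71933 -331.3936 ]
 [ 466.83615 -327.63815]
 [ 383.69534 -325.05228]]
```

View pics/topc.png

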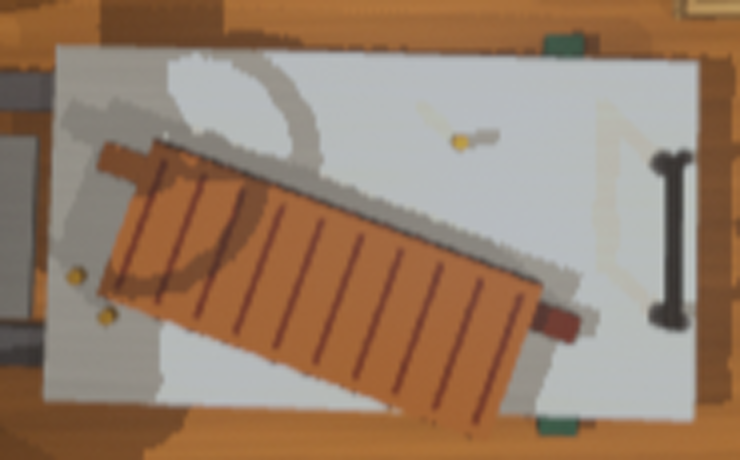

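```bash
cat >> h.py <<'E'
def fitseat(W,S):
    # W world pts (n,2), S seat pts (n,2); proper rotation; world = o + R S ; seat y -> world +y-ish
    S=np.array(S,float);W=np.array(W,float)
    a=S-S.mean(0);b=W-W.mean(0)
    th=np.arctan2((a[:,0]*b[:,1]-a[:,1]*b[:,0]).sum(),(a*b).sum())
    R=np.array([[np.cos(th),-np.sin(th)],[np.sin(th),np.cos(th)]])
    o=W.mean(0)-R@S.mean(0); return o,th,R,(W-(S@R.T+o))
E
python3 - <<'E'
from h import *
p=robot.get_image('top')
f=lambda l,z: onplane(p,[((x+.5)/4+180-.5,(y+.5)/4+190-.5) for x,y in l],z)[:,:2]
bc=f([(57,45),(698,58),(693,420),(44,400)],43)
pg=f([(107,316),(76,276),(459,141)],73)
hd=f([(664,162),(671,235),(679,317)],88)
ml=f([(155,142),(541,285)],64)
lug=f([(540,303),(580,315),(575,343),(532,330)],64)
print(bc.round(1),pg.round(1),hd.round(1),ml.round(1),lug.round(1),sep='\n')
W=np.vstack([bc,pg]);S=[(190,30),(190,-445),(-70,-445),(-70,30),(-6,-18),(22,6),(126.5,-270)]
o,th,R,res=fitseat(W,S); print(o,np.degrees(th),res.round(1))
o,th,R,res=fitseat(pg,S[4:]); print(o,np.degrees(th),res.round(1))
for X in [ml,lug,hd]: print(((X-o)@R).round(1))
E
```

```text
[[ 594.1  108. ]
 [ 572.2 -366.1]
 [ 309.4 -351.7]
 [ 333.6  121.2]]
[[ 396.7   69.3]
 [ 425.6   91.2]
 [ 515.6 -186.5]]
[[ 497.3 -329.7]
 [ 446.  -332.6]
 [ 388.7 -335.9]]
[[ 520.3   33.7]
 [ 410.9 -242.7]]
[[ 398.1 -241.5]
 [ 388.9 -269.9]
 [ 369.1 -265.6]
 [ 379.  -235.2]]
[402.89239533  87.88081994] -2.8459024661467796 [[-0.1 -0.4]
 [ 1.6 -0.1]
 [-1.5  1.4]
 [-0.9 -0.1]
 [ 0.6 -0.9]
 [ 0.4 -1.5]
 [-0.2  1.6]]
[403.09710005  87.57648587] -2.7935768526169267 [[ 0.4 -0.5]
 [ 0.2 -1.3]
 [-0.7  1.8]]
[[ 119.7  -48.1]
 [  23.9 -329.5]]
[[  11.  -329. ]
 [   3.3 -357.7]
 [ -16.7 -354.4]
 [  -8.3 -323.5]]
[[ 114.5 -412.2]
 [  63.3 -417.6]
 [   6.2 -423.7]]
```

```bash
cat >> h.py <<'E'
def rows(wps,turns=None):
    # world waypoints -> tool shifts from present pose
    s=robot.observe(); q=s['orientation']; R=Ro.from_quat(q[[1,2,3,0]]).as_matrix()
    out=(np.array(wps,float)-s['position'])@R
    a=np.degrees(np.arctan2(R[1,0],R[0,0]))
    print('pos',s['position'].round(1),'toolx ang',round(a,2),'F',s['ft_force'].round(2),'t',s['clock'])
    for r in out: print(r.round(1).tolist())
E
python3 - <<'E'
from h import *
p=robot.get_image('top')
print(onplane(p,[(120,250),(82,250),(158,250),(120,289)],308).round(0))
print(onplane(p,[(132,185),(124,310)],250).round(0))
C=cloud(p);z=C[...,2]
m=(z>290)&(z<330)&(C[...,1]>50);q=C[m];print(q.min(0),q.max(0))
rows([(245,629,460),(420,480,460),(580,200,460),(600,0,430),(520,-200,400),(430,-300,320)])
E
```

```text
[[468. 234. 308.]
 [470. 324. 308.]
 [466. 146. 308.]
 [379. 235. 308.]]
[[625. 225. 250.]
 [320. 246. 250.]]
[379.31742033 142.21306735 301.84040404] [563.50502481 326.9115408  329.68394078]
pos [245.2 628.9 231.3] toolx ang -21.3 F [-0.66  0.52  0.46] t 1.35
[-0.3, -0.0, -228.7]
[216.9, 75.2, -228.7]
[467.7, 277.9, -228.7]
[559.0, 457.0, -198.7]
[557.1, 672.4, -168.7]
[509.6, 798.3, -88.7]
```

>>> {"method": "move_arm", "body": {
  "targets": [
    [0,0,-50,0,255],
    [0,0,-100,0,255],
    [0,0,-150,0,255],
    [0,0,-200,0,255],
    [0,0,-229,0,255],
    [45,15,-229,0,255],
    [90,30,-229,0,255],
    [135,46,-229,0,255]
  ]
}}

```text
clock: 2.15
position: [355.0, 536.1, 460.4]
orientation: [-0.0, 0.983, -0.184, 0.0]
ft_force: [0.8, 0.1, 0.3]
gripper_width: 0.1
```

>>> {"method": "move_arm", "body": {
  "targets": [
    [45,16,0,0,255],
    [82,30,0,0,255],
    [120,60,0,0,255],
    [158,91,0,0,255],
    [196,122,0,0,255],
    [234,153,0,0,255],
    [272,184,0,0,255],
    [310,215,0,0,255]
  ]
}}

```text
clock: 2.95
position: [566.6, 221.6, 460.7]
orientation: [-0.0, 0.983, -0.184, 0.0]
ft_force: [1.4, 0.4, -0.2]
gripper_width: -0.1
```

```bash
python3 - <<'E'
from h import *
rows([(580,200,460),(600,0,430),(520,-200,400),(430,-300,320)])
E
```

```text
pos [566.6 221.6 460.7] toolx ang -21.22 F [ 1.42  0.38 -0.2 ] t 2.95
[20.3, 15.3, 0.7]
[111.3, 194.5, 30.5]
[109.1, 409.9, 60.4]
[61.3, 535.8, 140.2]
```

>>> {"method": "move_arm", "body": {
  "targets": [
    [35,35,0,0,255],
    [60,78,10,0,255],
    [80,120,15,0,255],
    [100,162,25,0,255],
    [111,205,30,0,255],
    [111,252,35,0,255],
    [110,300,45,0,255],
    [109,345,52,0,255]
  ]
}}

```text
clock: 3.75
position: [542.3, -141.2, 408.0]
orientation: [-0.0, 0.983, -0.184, 0.0]
ft_force: [0.0, -1.2, 0.0]
gripper_width: 0.3
```

```bash
python3 - <<'E'
from h import *
p=robot.get_image('wrist'); save(p,'w1.png'); print(p['eye'],Rm(p).round(3))
p=robot.get_image('top'); save(p,'t1.png')
rows([(520,-200,400),(420,-250,350)])
E
```

```text
[ 620.14105174 -172.75461995  550.00765221] [[-0.361 -0.881 -0.304]
 [-0.932  0.341  0.118]
 [-0.     0.326 -0.945]]
pos [ 541.  -143.3  408.3] toolx ang -21.45 F [-0.23  1.18  0.27] t 3.85
[1.2, 60.5, 8.3]
[-73.6, 143.6, 58.3]
```

View pics/w1.png

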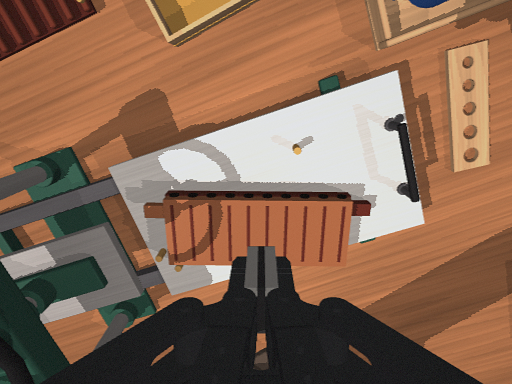

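```bash
python3 - <<'E'
import cv2
i=cv2.imread('pics/w1.png')
cv2.imwrite('pics/w1c.png',cv2.resize(i[120:290,125:385],None,fx=3,fy=3,interpolation=cv2.INTER_CUBIC))
E
```

```text
(no output)
```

View pics/w1c.png

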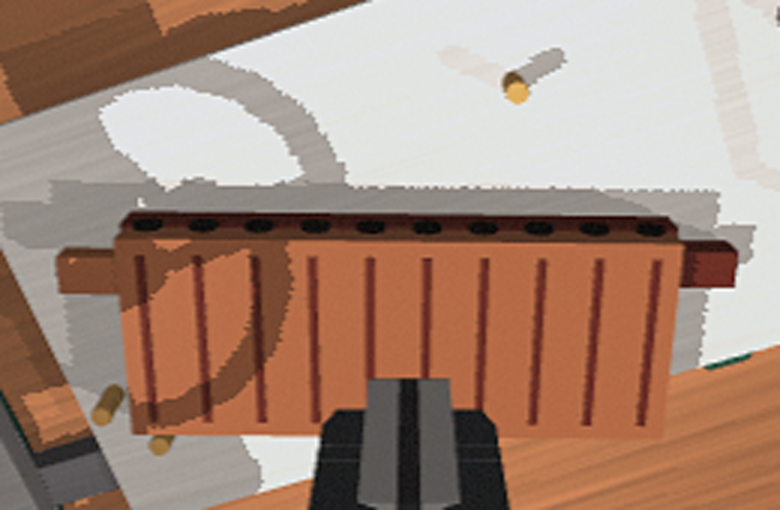

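```bash
cat > fit.py <<'E'
from h import *
def both(p,off,sc,pegs,mo,lug=None,mo_xy=((118,-2),(118,-298),(2,-298),(2,-2))):
    f=lambda l,z: onplane(p,[((x+.5)/sc+off[0]-.5,(y+.5)/sc+off[1]-.5) for x,y in l],z)[:,:2]
    pg=f(pegs,73); o,th,R,res=fitseat(pg,[(-6,-18),(22,6),(126.5,-270)]); print('seat',o.round(1),np.degrees(th).round(2),res.round(1).tolist())
    m=f(mo,83); mo_,tm,Rm_,res=fitseat(m,list(mo_xy)); print('mould',mo_.round(1),np.degrees(tm).round(2),res.round(1).tolist())
    print('mould origin in seat',((mo_-o)@R).round(1),'skew',np.degrees(th-tm).round(2))
    if lug is not None: print('lug in mould',((f(lug,64)-mo_)@Rm_).round(1).tolist())
    return o,th,mo_,tm
E
python3 - <<'E'
from fit import *
p=robot.get_image('wrist')
both(p,(125,120),3,[(160,450),(102,415),(517,92)],[(117,238),(683,245),(663,438),(133,435)],[(737,258),(737,287),(681,287)])
E
```

```text
seat [401.8  82.8] -3.04 [[-1.5, 0.6], [1.6, -1.5], [-0.1, 0.8]]
mould [411.4  73. ] -22.0 [[-0.4, -1.5], [-0.2, 1.4], [0.9, 0.1], [-0.3, -0.0]]
mould origin in seat [10.1 -9.2] skew 18.97
lug in mould [[103.3, -332.7], [86.3, -334.8], [86.0, -304.1]]
```

```bash
python3 - <<'E'
from h import *
rows([(348,-244,200),(348,-244,110)])
E
```

```text
pos [ 542.1 -141.7  408.7] toolx ang -21.42 F [ 0.07 -0.02 -0.07] t 3.9
[-143.5, 166.3, 208.4]
[-143.5, 166.4, 298.4]
```

>>> {"method": "move_arm", "body": {
  "targets": [
    [-24,28,34,0,255],
    [-48,56,68,0,255],
    [-72,83,102,0,255],
    [-95,110,136,0,255],
    [-120,138,170,0,255],
    [-143,166,208,-0.5,255],
    [-143,166,250,-0.5,255],
    [-143,166,292,-0.5,255]
  ]
}}

```text
clock: 4.7
position: [348.5, -243.8, 115.8]
orientation: [-0.0, 0.983, -0.182, 0.002]
ft_force: [1.2, -0.4, -0.3]
gripper_width: 0.2
```

```bash
python3 - <<'E'
from h import *
p=robot.get_image('wrist'); save(p,'w2.png'); print(p['eye'])
p=robot.get_image('top'); save(p,'t2.png')
cv2.imwrite('pics/t2c.png',cv2.resize(cv2.imread('pics/t2.png')[190:315,180:370],None,fx=4,fy=4,interpolation=cv2.INTER_CUBIC))
rows([(348,-244,54)])
E
```

```text
[ 426.13473945 -274.92848202  258.02830486]
pos [ 345.5 -242.7  112.6] toolx ang -20.96 F [ 0.33  0.21 -0.31] t 4.8
[3.3, 0.4, 58.6]
```

View pics/w2.png

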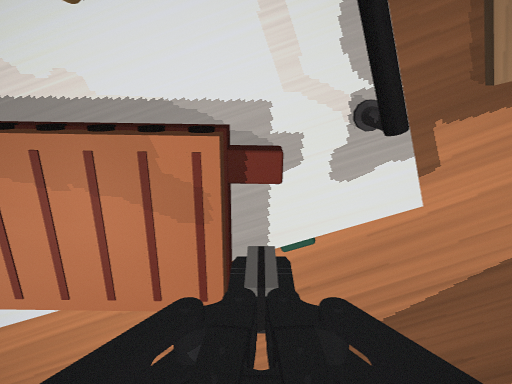

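View pics/t2c.png

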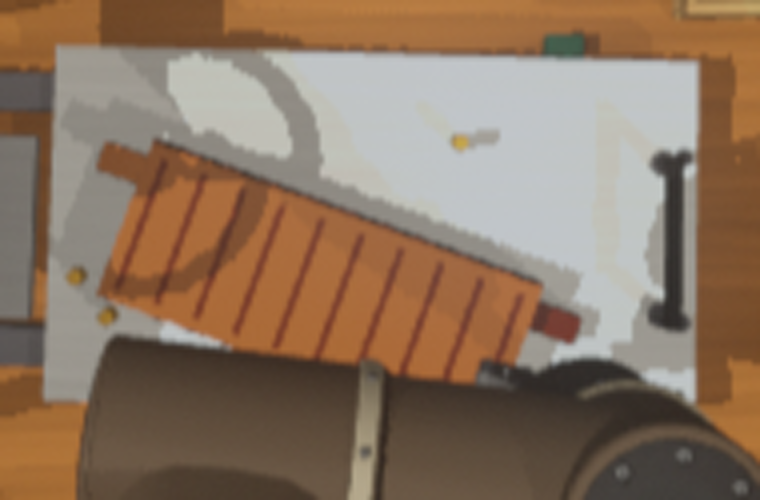

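>>> {"method": "move_arm", "body": {
  "targets": [
    [3,0,15,-0.5,255],
    [3,0,30,-0.5,255],
    [3,0,45,-0.5,255],
    [3,0,57,-0.5,255],
    [3,0,57,-0.5,255]
  ]
}}

```text
clock: 5.3
position: [349.0, -243.3, 56.2]
orientation: [-0.001, 0.984, -0.177, -0.004]
ft_force: [0.3, -0.3, 0.5]
gripper_width: 0.3
```

```bash
python3 - <<'E'
from h import *
p=robot.get_image('wrist'); save(p,'w3.png'); print(p['K'])
rows([(348,-244,54)])
E
```

```text
[[319.38252893   0.         260.82342308]
 [  0.         319.38252893 196.48069207]
 [  0.           0.           1.        ]]
pos [ 349.3 -243.5   56.8] toolx ang -20.38 F [ 1.   -0.71  0.01] t 5.35
[-1.0, 0.9, 2.8]
```

View pics/w3.png

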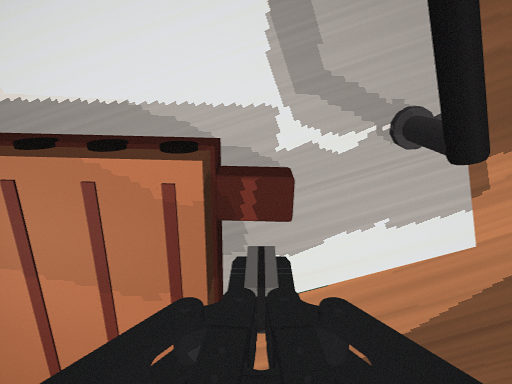

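```bash
cat >> h.py <<'E'
SO=np.array([402.,85.]); STH=-2.95
def R2(d): d=np.radians(d); return np.array([[np.cos(d),-np.sin(d)],[np.sin(d),np.cos(d)]])
def fing(org,a,fm=(74,-317)):
    return SO+R2(STH)@(np.array(org)+R2(-a)@np.array(fm))
def plan(items,z=55):
    # items: (origin_seat, skew, finger_in_mould)
    s=robot.observe(); q=s['orientation']; R=Ro.from_quat(q[[1,2,3,0]]).as_matrix()
    ang=np.degrees(np.arctan2(R[1,0],R[0,0]))
    print('pos',s['position'].round(1),'ang',ang.round(2),'F',s['ft_force'].round(2),'t',s['clock'])
    for it in items:
        w=fing(*it); t=(np.array([w[0],w[1],z])-s['position'])@R
        print(it,w.round(1),t.round(1).tolist(),'turn',(ang-(STH-it[1])).round(2))
def tcp_in_seat():
    s=robot.observe(); x=R2(STH).T@(s['position'][:2]-SO); F=R2(STH).T@s['ft_force'][:2]
    q=s['orientation'];R=Ro.from_quat(q[[1,2,3,0]]).as_matrix()
    print('tcp seat',x.round(2),'z',s['position'][2].round(1),'ang-seat',(np.degrees(np.arctan2(R[1,0],R[0,0]))-STH).round(2),'Fseat',F.round(2),'Fz',s['ft_force'][2].round(2),'t',s['clock'])
E
python3 - <<'E'
from h import *
tcp_in_seat()
plan([((10,-9),19,(62,-317)),((10,-9),19,(70,-317)),((10,-9),19,(74,-317)),((8,-9),17,(74,-317)),((6,-9),15,(74,-317))])
E
```

```text
tcp seat [ -35.76 -330.74] z 56.8 ang-seat -17.43 Fseat [ 1.04 -0.66] Fz 0.01 t 5.35
pos [ 349.3 -243.5   56.8] ang -20.38 F [ 1.   -0.71  0.01] t 5.35
((10, -9), 19, (62, -317)) [ 350.5 -241.7] [0.6, -2.1, 1.8] turn 1.57
((10, -9), 19, (70, -317)) [ 358.  -244.7] [8.6, -1.9, 1.7] turn 1.57
((10, -9), 19, (74, -317)) [ 361.7 -246.2] [12.6, -1.8, 1.7] turn 1.57
((8, -9), 17, (74, -317)) [ 370.9 -247.6] [21.8, -3.6, 1.6] turn -0.43
((6, -9), 15, (74, -317)) [ 380.2 -248.7] [30.9, -5.9, 1.6] turn -2.43
```

>>> {"method": "move_arm", "body": {
  "targets": [
    [3,0,1,0,255],
    [6,-1,1,0,255],
    [9,-1,1,0,255],
    [11,-1,1,0,255],
    [13,-1,1,0,255],
    [15,-2,1,0,255],
    [17,-2,1,0,255],
    [19,-2,1,0,255]
  ]
}}

```text
clock: 6.15
position: [367.5, -248.2, 55.5]
orientation: [-0.001, 0.984, -0.177, -0.004]
ft_force: [-1.6, 0.9, -0.0]
gripper_width: 0.1
```

```bash
python3 - <<'E'
from h import *
tcp_in_seat()
p=robot.get_image('wrist'); save(p,'w4.png')
E
```

```text
tcp seat [ -17.28 -334.49] z 55.5 ang-seat -17.44 Fseat [-1.65  0.8 ] Fz -0.02 t 6.15
```

View pics/w4.png

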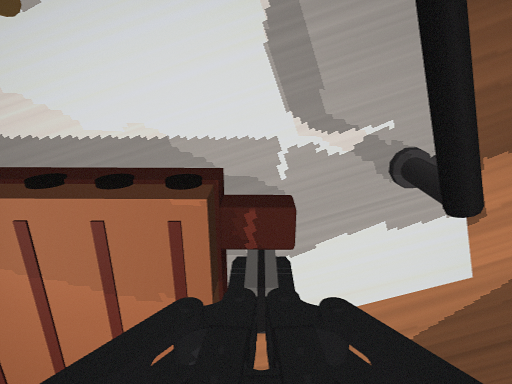

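```bash
python3 - <<'E'
from h import *
plan([((o,-9),a,(74,-318)) for o,a in [(9,18),(8,17),(7,16),(6,15),(5,14),(4,13),(3,12)]])
E
```

```text
pos [ 368.  -248.3   55.6] ang -20.38 F [-0.04  0.19 -0.7 ] t 6.2
((9, -9), 18, (74, -318)) [ 365.9 -247.9] [-2.1, 0.4, 0.6] turn 0.57
((8, -9), 17, (74, -318)) [ 370.6 -248.6] [2.5, -0.6, 0.5] turn -0.43
((7, -9), 16, (74, -318)) [ 375.2 -249.1] [7.1, -1.7, 0.5] turn -1.43
((6, -9), 15, (74, -318)) [ 379.9 -249.6] [11.6, -2.9, 0.5] turn -2.43
((5, -9), 14, (74, -318)) [ 384.6 -250. ] [16.1, -4.2, 0.4] turn -3.43
((4, -9), 13, (74, -318)) [ 389.3 -250.3] [20.6, -5.5, 0.4] turn -4.43
((3, -9), 12, (74, -318)) [ 394.  -250.5] [25.1, -7.0, 0.4] turn -5.43
```

>>> {"method": "move_arm", "body": {
  "targets": [
    [2.5,-0.6,0.5,-0.5,255],
    [6,-1.5,0.5,-1.2,255],
    [9.5,-2.4,0.5,-2,255],
    [13,-3.3,0.5,-2.8,255],
    [16,-4.2,0.5,-3.5,255],
    [19,-5,0.5,-4.2,255],
    [22,-6,0.5,-4.9,255],
    [25,-7,0.5,-5.5,255]
  ]
}}

```text
clock: 7.0
position: [394.1, -250.4, 54.9]
orientation: [-0.001, 0.992, -0.129, -0.004]
ft_force: [-1.0, -0.7, 0.7]
gripper_width: -0.3
```

```bash
python3 - <<'E'
from h import *
tcp_in_seat()
p=robot.get_image('wrist'); save(p,'w5.png')
p=robot.get_image('top'); save(p,'t5.png')
cv2.imwrite('pics/t5c.png',cv2.resize(cv2.imread('pics/t5.png')[190:315,180:370],None,fx=4,fy=4,interpolation=cv2.INTER_CUBIC))
E
```

```text
tcp seat [   9.4 -335.4] z 54.9 ang-seat -11.88 Fseat [-0.92 -0.79] Fz 0.73 t 7.0
```

View pics/w5.png

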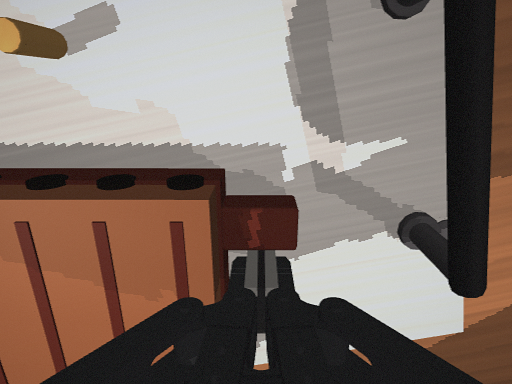

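View pics/t5c.png

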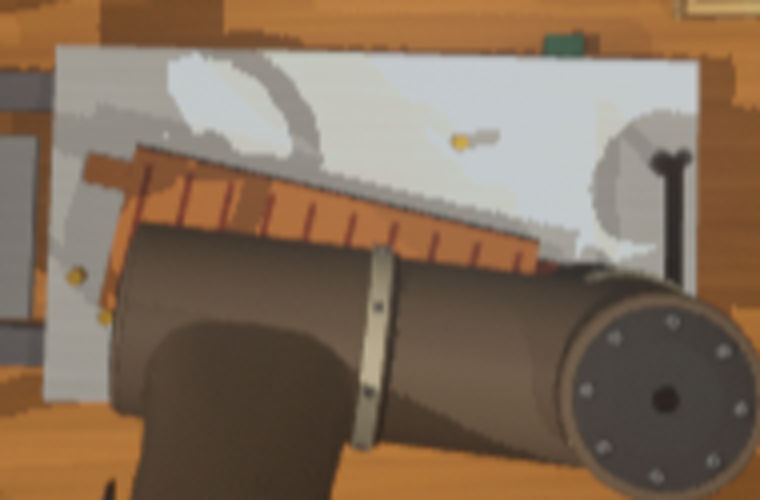

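```bash
python3 - <<'E'
from h import *
plan([((o,-9),a,(74,-318)) for o,a in [(2,11),(1,10),(1,9),(0.5,8),(0,7),(0,6),(0,5),(0,4),(0,3),(0,2)]])
E
```

```text
pos [ 394.7 -250.5   54.9] ang -14.84 F [-0.04 -0.74 -0.03] t 7.1
((2, -9), 11, (74, -318)) [ 398.7 -250.6] [3.9, -0.9, -0.1] turn -0.89
((1, -9), 10, (74, -318)) [ 403.4 -250.5] [8.5, -2.2, -0.1] turn -1.89
((1, -9), 9, (74, -318)) [ 409.1 -250.5] [14.0, -3.7, -0.2] turn -2.89
((0.5, -9), 8, (74, -318)) [ 414.3 -250.3] [18.9, -5.2, -0.2] turn -3.89
((0, -9), 7, (74, -318)) [ 419.5 -250. ] [23.9, -6.8, -0.2] turn -4.89
((0, -9), 6, (74, -318)) [ 425.2 -249.6] [29.3, -8.6, -0.3] turn -5.89
((0, -9), 5, (74, -318)) [ 430.8 -249.2] [34.7, -10.5, -0.3] turn -6.89
((0, -9), 4, (74, -318)) [ 436.5 -248.6] [40.0, -12.5, -0.3] turn -7.89
((0, -9), 3, (74, -318)) [ 442.2 -247.9] [45.3, -14.6, -0.4] turn -8.89
((0, -9), 2, (74, -318)) [ 447.8 -247.2] [50.6, -16.8, -0.4] turn -9.89
```

>>> {"method": "move_arm", "body": {
  "targets": [
    [3,-0.7,0,-0.7,255],
    [6.5,-1.6,0,-1.5,255],
    [10,-2.6,0,-2.2,255],
    [14,-3.7,0,-2.9,255],
    [18,-5,0,-3.7,255],
    [22,-6.2,0,-4.5,255],
    [26,-7.5,0,-5.3,255],
    [30,-8.8,0,-6,255]
  ]
}}

```text
clock: 7.9
position: [426.2, -249.6, 54.7]
orientation: [-0.001, 0.997, -0.077, -0.003]
ft_force: [-1.6, 0.2, 1.2]
gripper_width: 0.4
```

```bash
python3 - <<'E'
from h import *
tcp_in_seat()
p=robot.get_image('wrist'); save(p,'w6.png')
p=robot.get_image('top'); save(p,'t6.png')
cv2.imwrite('pics/t6c.png',cv2.resize(cv2.imread('pics/t6.png')[190:315,180:370],None,fx=4,fy=4,interpolation=cv2.INTER_CUBIC))
plan([((o,-9),a,(74,-318)) for o,a in [(0,5),(0,4),(0,3),(0,2)]])
E
```

```text
tcp seat [  41.41 -332.95] z 54.7 ang-seat -5.83 Fseat [-1.61  0.16] Fz 1.22 t 7.9
pos [ 426.8 -249.7   54.7] ang -8.79 F [-0.19  0.41  0.23] t 8.0
((0, -9), 5, (74, -318)) [ 430.8 -249.2] [3.9, -1.1, -0.3] turn -0.84
((0, -9), 4, (74, -318)) [ 436.5 -248.6] [9.4, -2.5, -0.3] turn -1.84
((0, -9), 3, (74, -318)) [ 442.2 -247.9] [14.9, -4.0, -0.4] turn -2.84
((0, -9), 2, (74, -318)) [ 447.8 -247.2] [20.4, -5.7, -0.4] turn -3.84
```

View pics/w6.png

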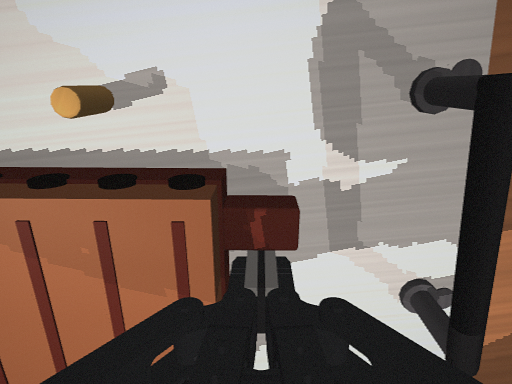

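View pics/t6c.png

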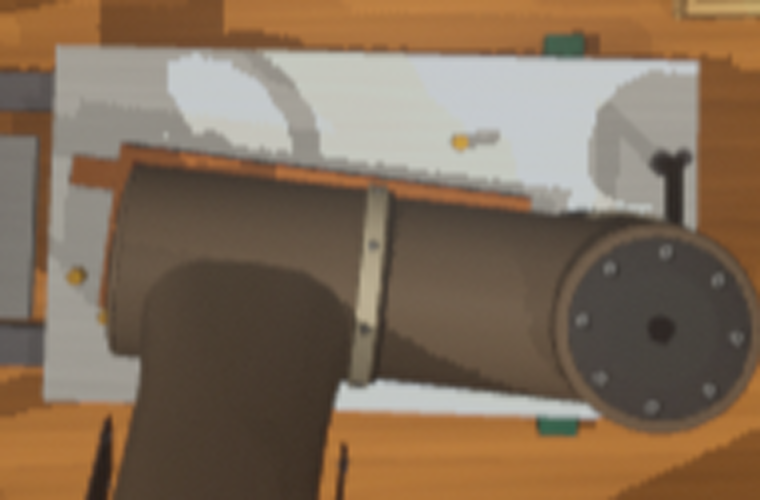

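>>> {"method": "move_arm", "body": {
  "targets": [
    [2.5,-0.7,0,-0.5,255],
    [5,-1.4,0,-1,255],
    [7.5,-2.1,0,-1.5,255],
    [10,-2.8,0,-2,255],
    [12.5,-3.5,0,-2.5,255],
    [14.5,-4,0,-2.9,255],
    [16.5,-4.6,0,-3.3,255],
    [18,-5,0,-3.6,255]
  ]
}}

```text
clock: 8.8
position: [445.5, -247.4, 54.6]
orientation: [-0.001, 0.999, -0.045, -0.003]
ft_force: [-1.6, -1.7, 0.0]
gripper_width: 0.1
```

```bash
python3 - <<'E'
from h import *
tcp_in_seat()
p=robot.get_image('wrist'); save(p,'w7.png')
print(onplane(p,[(60,168),(220,168)],64).round(1))
s=robot.silhouettes(p,'stop_peg'); 
for r in s: v,u=np.nonzero(r['region']); print(r['confidence'],u.min(),u.max(),v.min(),v.max())
E
```

```text
tcp seat [  60.55 -329.76] z 54.6 ang-seat -2.21 Fseat [-1.53 -1.76] Fz 0.0 t 8.8
[[ 503.7 -168.    64. ]
 [ 497.7 -235.8   64. ]]
```

View pics/w7.png

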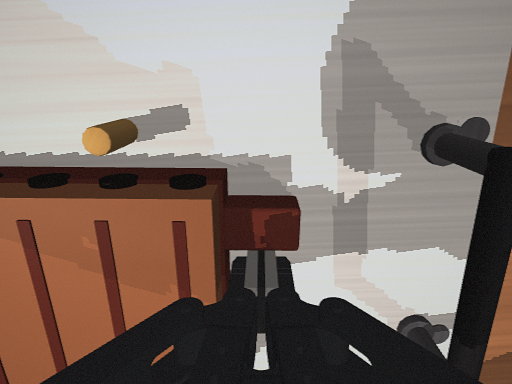

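>>> {"method": "move_arm", "body": {
  "targets": [
    [0,-1,0,0,255],
    [0,-2.5,0,0,255],
    [0,-4,0,0,255],
    [0,-5,0,0,255],
    [0,-6,0,0,255],
    [0,-7,0,0,255],
    [0,-8,0,0,255]
  ]
}}

```text
clock: 9.6
position: [446.7, -239.5, 54.8]
orientation: [-0.001, 0.999, -0.045, -0.002]
ft_force: [0.5, -2.2, 0.3]
gripper_width: 0.1
```

```bash
python3 - <<'E'
from h import *
tcp_in_seat()
p=robot.get_image('wrist'); save(p,'w8.png')
tcp_in_seat()
p=robot.get_image('top'); save(p,'t8.png')
cv2.imwrite('pics/t8c.png',cv2.resize(cv2.imread('pics/t8.png')[190:315,180:370],None,fx=4,fy=4,interpolation=cv2.INTER_CUBIC))
E
```

```text
tcp seat [  61.38 -321.79] z 54.8 ang-seat -2.21 Fseat [ 0.57 -2.2 ] Fz 0.32 t 9.6
tcp seat [  61.37 -321.66] z 54.8 ang-seat -2.22 Fseat [ 0.64 -1.48] Fz -0.64 t 9.65
```

View pics/w8.png

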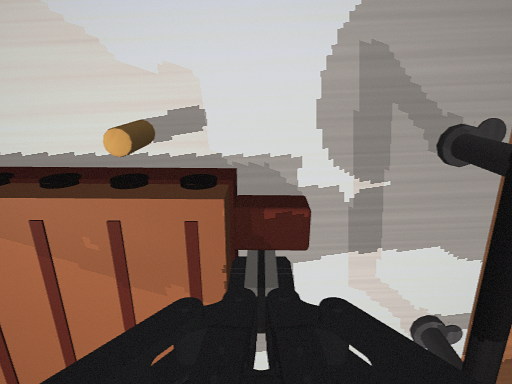

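View pics/t8c.png

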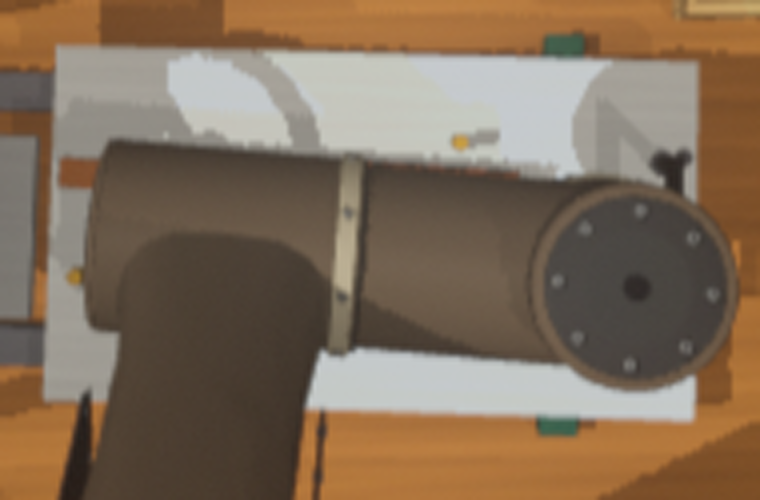

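>>> {"method": "move_arm", "body": {
  "targets": [
    [0,-0.6,0,0,255],
    [0,-1.2,0,0,255],
    [0,-1.8,0,0,255],
    [0,-2.4,0,0,255],
    [0,-3,0,0,255]
  ]
}}

```text
clock: 10.2
position: [447.0, -236.4, 54.8]
orientation: [-0.001, 0.999, -0.045, -0.002]
ft_force: [0.1, -3.3, 0.5]
gripper_width: -0.0
```

```bash
python3 - <<'E'
from h import *
tcp_in_seat()
p=robot.get_image('wrist'); save(p,'w9.png')
tcp_in_seat()
E
```

```text
tcp seat [  61.47 -318.65] z 54.8 ang-seat -2.21 Fseat [ 0.32 -3.34] Fz 0.49 t 10.2
tcp seat [  61.47 -318.59] z 54.8 ang-seat -2.21 Fseat [ 0.49 -2.03] Fz 0.93 t 10.25
```

View pics/w9.png

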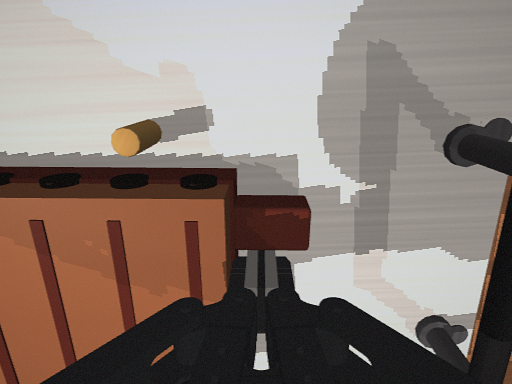

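>>> {"method": "move_arm", "body": {
  "targets": [
    [0,-0.5,0,0,255],
    [0,-1,0,0,255],
    [0,-1.5,0,0,255],
    [0,-2,0,0,255]
  ]
}}

```text
clock: 10.65
position: [447.2, -234.3, 54.8]
orientation: [-0.001, 0.999, -0.045, -0.002]
ft_force: [-0.4, -2.7, -0.5]
gripper_width: 0.3
```

>>> {"method": "move_arm", "body": {
  "targets": [
    [0,-0.4,0,0,255],
    [0,-0.8,0,0,255],
    [0,-1.2,0,0,255]
  ]
}}

```text
clock: 10.95
position: [447.3, -233.1, 54.8]
orientation: [-0.001, 0.999, -0.045, -0.002]
ft_force: [-0.8, -2.4, -1.0]
gripper_width: -0.0
```

```bash
python3 - <<'E'
from h import *
tcp_in_seat()
p=robot.get_image('top'); save(p,'t9.png')
cv2.imwrite('pics/t9c.png',cv2.resize(cv2.imread('pics/t9.png')[190:315,180:370],None,fx=4,fy=4,interpolation=cv2.INTER_CUBIC))
tcp_in_seat()
E
```

```text
tcp seat [  61.59 -315.31] z 54.8 ang-seat -2.21 Fseat [-0.71 -2.47] Fz -0.99 t 10.95
tcp seat [  61.57 -315.28] z 54.8 ang-seat -2.21 Fseat [ 0.31 -2.21] Fz -0.32 t 11.0
```

View pics/t9c.png

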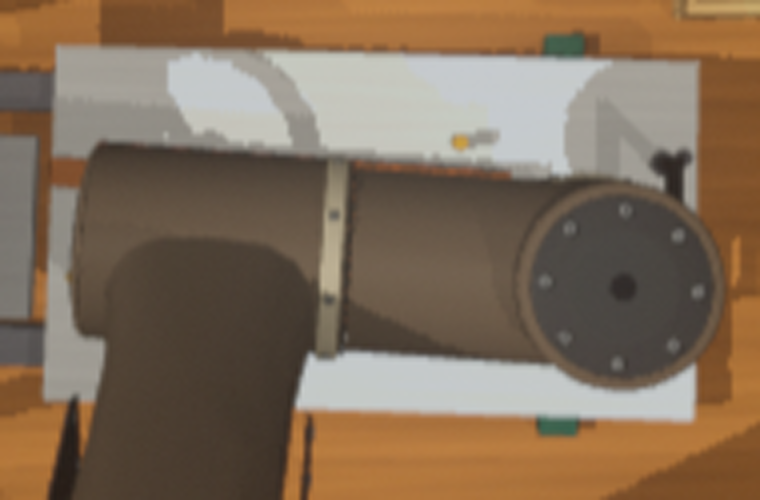

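>>> {"method": "move_arm", "body": {
  "targets": [
    [0,-0.4,0,0,255],
    [0,-0.8,0,0,255],
    [0,-1.2,0,0,255]
  ]
}}

```text
clock: 11.3
position: [447.4, -231.8, 54.8]
orientation: [-0.001, 0.999, -0.045, -0.002]
ft_force: [0.1, -3.1, -0.5]
gripper_width: -0.0
```

>>> {"method": "move_arm", "body": {
  "targets": [
    [0,-0.4,0,0,255],
    [0,-0.8,0,0,255]
  ]
}}

```text
clock: 11.5
position: [447.4, -231.0, 54.8]
orientation: [-0.001, 0.999, -0.045, -0.002]
ft_force: [0.2, -2.9, 0.7]
gripper_width: -0.2
```

>>> {"method": "move_arm", "body": {
  "targets": [
    [0,-0.4,0,0,255],
    [0,-0.8,0,0,255]
  ]
}}

```text
clock: 11.7
position: [447.5, -230.2, 54.8]
orientation: [-0.001, 0.999, -0.045, -0.002]
ft_force: [0.9, -3.6, 0.0]
gripper_width: 0.3
```

>>> {"method": "move_arm", "body": {
  "targets": [
    [0,-0.4,0,0,255],
    [0,-0.8,0,0,255]
  ]
}}

```text
clock: 11.9
position: [447.7, -229.8, 54.9]
orientation: [-0.001, 0.999, -0.045, -0.002]
ft_force: [0.2, -7.9, -0.3]
gripper_width: -0.0
```

```bash
python3 - <<'E'
from h import *
tcp_in_seat()
p=robot.get_image('scene'); save(p,'s9.png')
cv2.imwrite('pics/s9c.png',cv2.resize(cv2.imread('pics/s9.png')[95:225,195:385],None,fx=4,fy=4,interpolation=cv2.INTER_CUBIC))
p=robot.get_image('wrist'); save(p,'w10.png')
E
```

```text
tcp seat [  61.81 -312.05] z 54.9 ang-seat -2.2 Fseat [ 0.57 -7.84] Fz -0.34 t 11.9
```

View pics/s9c.png

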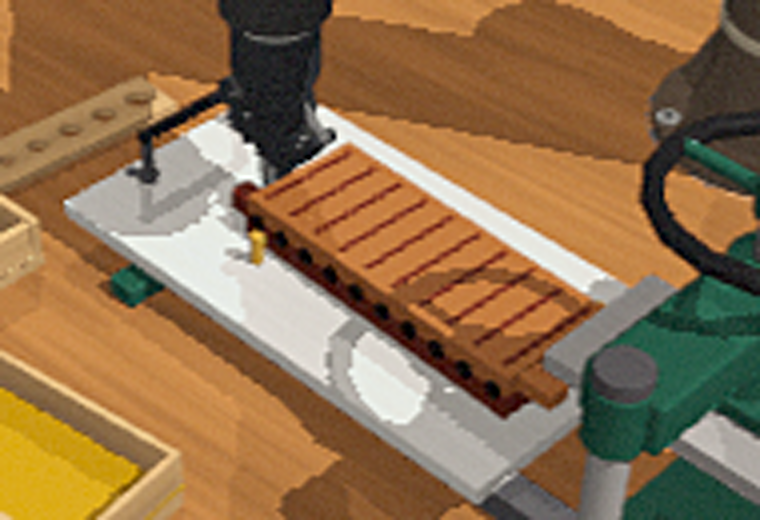

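View pics/w10.png

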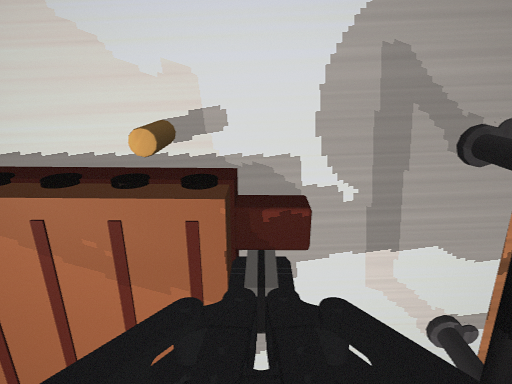

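>>> {"method": "move_arm", "body": {
  "targets": [
    [0.5,0.5,0,0,255],
    [1.5,0.4,0,-0.3,255],
    [2.5,0.3,0,-0.5,255],
    [3.5,0.2,0,-0.7,255],
    [4.5,0.1,0,-0.9,255],
    [5.5,0,0,-1.1,255],
    [6.5,-0.1,0,-1.3,255],
    [7.5,-0.2,0,-1.5,255]
  ]
}}

```text
clock: 12.8
position: [455.2, -230.2, 54.8]
orientation: [-0.001, 0.999, -0.032, -0.002]
ft_force: [-1.1, 0.4, 0.1]
gripper_width: -0.1
```

```bash
python3 - <<'E'
from h import *
tcp_in_seat()
p=robot.get_image('wrist'); save(p,'w11.png')
tcp_in_seat()
E
```

```text
tcp seat [  69.35 -312.06] z 54.8 ang-seat -0.68 Fseat [-1.16  0.35] Fz 0.08 t 12.8
tcp seat [  69.55 -312.09] z 54.8 ang-seat -0.67 Fseat [-0.8  0.4] Fz -0.26 t 12.85
```

View pics/w11.png

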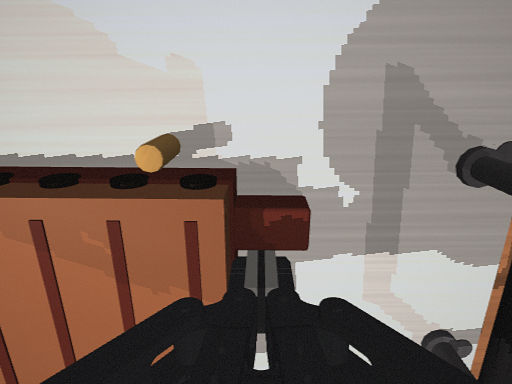

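>>> {"method": "move_arm", "body": {
  "targets": [
    [0.5,0,0,-0.1,255],
    [1,0,0,-0.2,255],
    [1.5,0,0,-0.3,255],
    [2,0,0,-0.4,255],
    [2.5,0,0,-0.4,255]
  ]
}}

```text
clock: 13.35
position: [457.9, -230.4, 54.8]
orientation: [-0.001, 1.0, -0.028, -0.002]
ft_force: [-2.0, 1.0, 0.5]
gripper_width: 0.3
```

>>> {"method": "move_arm", "body": {
  "targets": [
    [0.4,0,0,-0.1,255],
    [0.8,0,0,-0.2,255],
    [1.2,0,0,-0.2,255]
  ]
}}

```text
clock: 13.65
position: [459.1, -230.5, 54.8]
orientation: [-0.001, 1.0, -0.026, -0.002]
ft_force: [-1.7, 0.5, 0.4]
gripper_width: -0.2
```

>>> {"method": "move_arm", "body": {
  "targets": [
    [0.4,0,0,0,255],
    [0.8,0,0,0,255]
  ]
}}

```text
clock: 13.85
position: [460.0, -230.5, 54.8]
orientation: [-0.001, 1.0, -0.026, -0.002]
ft_force: [-1.6, 0.7, -0.2]
gripper_width: 0.2
```

```bash
python3 - <<'E'
from h import *
tcp_in_seat()
p=robot.get_image('wrist'); save(p,'w12.png')
tcp_in_seat()
E
```

```text
tcp seat [  74.14 -312.13] z 54.8 ang-seat -0.06 Fseat [-1.64  0.57] Fz -0.19 t 13.85
tcp seat [  74.21 -312.1 ] z 54.8 ang-seat -0.06 Fseat [-1.72  0.7 ] Fz 0.59 t 13.9
```

View pics/w12.png

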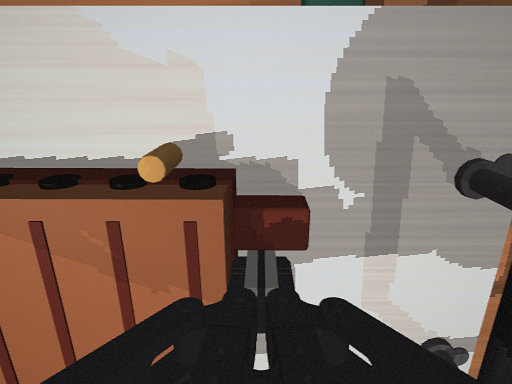

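>>> {"method": "move_arm", "body": {
  "targets": [
    [0.4,0,0,0,255],
    [0.8,0,0,0,255]
  ]
}}

```text
clock: 14.1
position: [460.9, -230.6, 54.7]
orientation: [-0.001, 1.0, -0.026, -0.002]
ft_force: [-1.2, -0.1, 0.1]
gripper_width: -0.1
```

>>> {"method": "move_arm", "body": {
  "targets": [
    [0.4,0,0,0,255],
    [0.8,0,0,0,255]
  ]
}}

```text
clock: 14.3
position: [461.3, -230.6, 54.7]
orientation: [-0.001, 1.0, -0.026, -0.003]
ft_force: [-3.6, 0.8, 1.9]
gripper_width: 0.0
```

>>> {"method": "move_arm", "body": {
  "targets": [
    [0.3,0,0,0,255],
    [0.6,0,0,0,255]
  ]
}}

```text
clock: 14.5
position: [461.5, -230.7, 54.7]
orientation: [-0.001, 1.0, -0.026, -0.003]
ft_force: [-2.6, 0.3, 2.0]
gripper_width: -0.3
```

>>> {"method": "move_arm", "body": {
  "targets": [
    [-0.3,-0.5,0,0,255],
    [-0.4,-1,0,0,255],
    [-0.4,-1.5,0,0,255]
  ]
}}

```text
clock: 14.8
position: [461.5, -229.3, 54.7]
orientation: [-0.001, 1.0, -0.026, -0.003]
ft_force: [-0.8, -3.6, -1.6]
gripper_width: -0.2
```

>>> {"method": "move_arm", "body": {
  "targets": [
    [0,-0.4,0,0,255],
    [0,-0.8,0,0,255]
  ]
}}

```text
clock: 15.0
position: [461.6, -228.7, 54.8]
orientation: [-0.0, 1.0, -0.026, -0.003]
ft_force: [-1.0, -5.4, -1.1]
gripper_width: 0.2
```

>>> {"method": "move_arm", "body": {
  "targets": [
    [0,-0.4,0,0,255],
    [0,-0.8,0,0,255]
  ]
}}

```text
clock: 15.2
position: [461.6, -228.5, 54.8]
orientation: [0.0, 1.0, -0.026, -0.003]
ft_force: [-1.4, -9.0, -1.3]
gripper_width: -0.0
```

>>> {"method": "move_arm", "body": {
  "targets": [
    [0.2,0.4,0,0,255],
    [0.5,0.4,0,0,255]
  ]
}}

```text
clock: 15.4
position: [461.7, -228.9, 54.8]
orientation: [-0.0, 1.0, -0.026, -0.003]
ft_force: [-3.7, -3.4, 2.2]
gripper_width: 0.1
```

>>> {"method": "move_arm", "body": {
  "targets": [
    [0.4,0,0,0,255],
    [0.8,0,0,0,255]
  ]
}}

```text
clock: 15.6
position: [462.1, -228.9, 54.8]
orientation: [-0.0, 1.0, -0.026, -0.004]
ft_force: [-3.4, -2.7, 1.6]
gripper_width: -0.1
```

>>> {"method": "move_arm", "body": {
  "targets": [
    [0.4,0,0,0,255],
    [0.8,0,0,0,255]
  ]
}}

```text
clock: 15.8
position: [462.7, -229.0, 54.8]
orientation: [-0.0, 1.0, -0.026, -0.004]
ft_force: [-3.4, -2.5, 1.4]
gripper_width: -0.2
```

```bash
python3 - <<'E'
from h import *
tcp_in_seat()
p=robot.get_image('wrist'); save(p,'w13.png')
tcp_in_seat()
E
```

```text
tcp seat [  76.77 -310.42] z 54.8 ang-seat -0.06 Fseat [-3.28 -2.65] Fz 1.43 t 15.8
tcp seat [  76.95 -310.4 ] z 54.8 ang-seat -0.06 Fseat [-1.97 -2.51] Fz 0.34 t 15.85
```

View pics/w13.png

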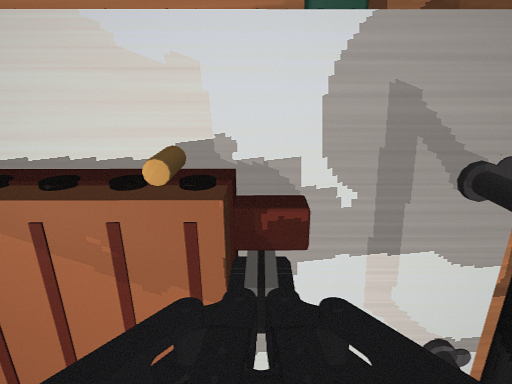

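>>> {"method": "move_arm", "body": {
  "targets": [
    [0.5,0,0,0,255],
    [1,0,0,0,255],
    [1.4,0,0,0,255]
  ]
}}

```text
clock: 16.15
position: [463.3, -228.9, 54.7]
orientation: [-0.0, 1.0, -0.026, -0.005]
ft_force: [-7.6, -2.1, 6.2]
gripper_width: -0.3
```

>>> {"method": "move_arm", "body": {
  "targets": [
    [0.4,0,0,0,255],
    [0.8,0,0,0,255],
    [1.2,0,0,0,255]
  ]
}}

```text
clock: 16.45
position: [463.3, -228.9, 54.6]
orientation: [-0.0, 1.0, -0.026, -0.006]
ft_force: [-8.7, -1.7, 7.0]
gripper_width: 0.1
```

>>> {"method": "move_arm", "body": {
  "targets": [
    [0.4,0,0,0,255],
    [0.8,0,0,0,255]
  ]
}}

```text
clock: 16.65
position: [463.2, -228.9, 54.6]
orientation: [-0.0, 1.0, -0.026, -0.006]
ft_force: [-6.4, -2.1, 7.6]
gripper_width: -0.3
```

>>> {"method": "move_arm", "body": {
  "targets": [
    [0.4,0,-0.5,0,255],
    [0.7,0,-1,0,255],
    [0.7,0,-1.2,0,255]
  ]
}}

```text
clock: 16.95
position: [463.2, -228.8, 55.3]
orientation: [-0.001, 1.0, -0.027, -0.007]
ft_force: [-4.6, -2.4, -2.8]
gripper_width: 0.1
```

>>> {"method": "move_arm", "body": {
  "targets": [
    [0.4,0,-0.3,0,255],
    [0.8,0,-0.6,0,255]
  ]
}}

```text
clock: 17.15
position: [463.3, -228.7, 55.5]
orientation: [-0.001, 1.0, -0.027, -0.008]
ft_force: [-4.5, -2.2, -3.3]
gripper_width: 0.2
```

>>> {"method": "move_arm", "body": {
  "targets": [
    [0.5,0,0.2,0,255],
    [1,0,0.2,0,255],
    [1.4,0,0.2,0,255]
  ]
}}

```text
clock: 17.45
position: [463.3, -228.7, 55.2]
orientation: [-0.001, 1.0, -0.027, -0.009]
ft_force: [-8.6, -1.6, 5.8]
gripper_width: 0.3
```

>>> {"method": "move_arm", "body": {
  "targets": [
    [0.6,0,-0.3,0,255],
    [1.1,0,-0.5,0,255],
    [1.4,0,-0.6,0,255]
  ]
}}

```text
clock: 17.75
position: [463.2, -228.7, 55.4]
orientation: [-0.001, 1.0, -0.027, -0.011]
ft_force: [-7.1, -2.0, 0.9]
gripper_width: -0.2
```

```bash
python3 - <<'E'
from h import *
tcp_in_seat(); print(robot.observe()['orientation'])
p=robot.get_image('wrist'); save(p,'w14.png'); tcp_in_seat()
p=robot.get_image('top'); save(p,'t14.png')
tcp_in_seat()
E
```

```text
tcp seat [  77.3  -310.12] z 55.4 ang-seat -0.14 Fseat [-7.  -2.4] Fz 0.88 t 17.75
[-9.11627278e-04  9.99578991e-01 -2.69846277e-02 -1.06226318e-02]
tcp seat [  77.33 -310.11] z 55.4 ang-seat -0.14 Fseat [-6.39 -2.47] Fz 0.12 t 17.8
tcp seat [  77.32 -310.11] z 55.4 ang-seat -0.14 Fseat [-7.65 -2.47] Fz -0.06 t 17.85
```

View pics/w14.png

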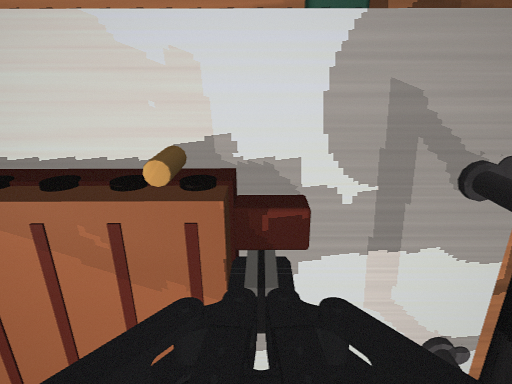

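>>> {"method": "move_arm", "body": {
  "targets": [
    [0.7,0,-0.2,0,255],
    [1.3,0,-0.4,0,255],
    [1.8,0,-0.6,0,255],
    [1.8,0,-0.6,0,255],
    [1.8,0,-0.6,0,255],
    [1.8,0,-0.6,0,255],
    [1.8,0,-0.6,0,255]
  ]
}}

```text
clock: 18.55
position: [463.3, -228.7, 55.4]
orientation: [-0.001, 1.0, -0.027, -0.012]
ft_force: [-6.9, -2.6, -0.1]
gripper_width: -0.0
```

>>> {"method": "move_arm", "body": {
  "targets": [
    [0.8,0,-0.2,0,255],
    [1.6,0,-0.4,0,255],
    [2.4,0,-0.5,0,255],
    [2.4,0,-0.5,0,255],
    [2.4,0,-0.5,0,255],
    [2.4,0,-0.5,0,255]
  ]
}}

```text
clock: 19.15
position: [463.3, -228.7, 55.5]
orientation: [-0.001, 1.0, -0.028, -0.014]
ft_force: [-9.5, -2.0, 2.2]
gripper_width: -0.1
```

```bash
python3 - <<'E'
from h import *
for i in range(3):
    p=robot.get_image('top'); tcp_in_seat()
save(p,'t15.png')
cv2.imwrite('pics/t15c.png',cv2.resize(cv2.imread('pics/t15.png')[190:315,180:370],None,fx=4,fy=4,interpolation=cv2.INTER_CUBIC))
E
```

```text
tcp seat [  77.31 -310.09] z 55.4 ang-seat -0.2 Fseat [-9.84 -3.7 ] Fz 2.95 t 19.2
tcp seat [  77.34 -310.09] z 55.4 ang-seat -0.2 Fseat [-9.43 -2.34] Fz 2.57 t 19.25
tcp seat [  77.33 -310.09] z 55.4 ang-seat -0.2 Fseat [-9.34 -2.83] Fz 2.97 t 19.3
```

View pics/t15c.png

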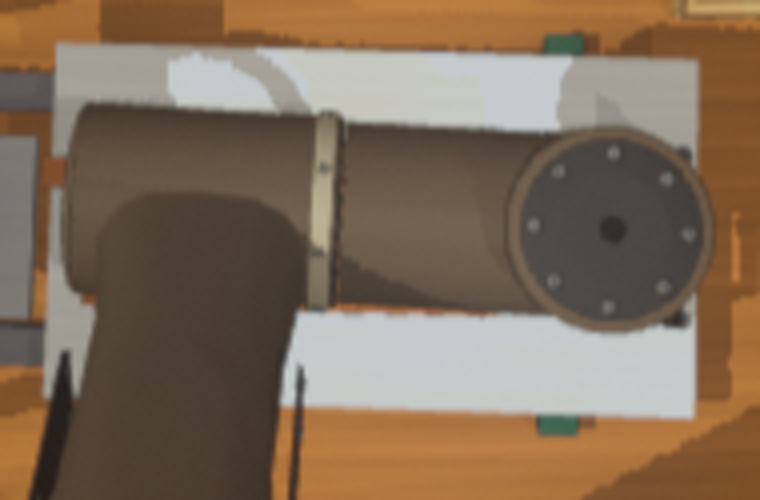

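>>> {"method": "move_arm", "body": {
  "targets": [
    [0.5,0,-0.3,0,255],
    [-0.5,0,-0.2,0,255],
    [-1.5,0.3,0,0,255],
    [-2.5,1,0,0,255],
    [-4,2,0,0,255],
    [-7,4,0,0,255],
    [-10,6,0,0,255]
  ]
}}

```text
clock: 20.0
position: [453.1, -234.2, 55.9]
orientation: [-0.001, 1.0, -0.027, -0.014]
ft_force: [0.5, -0.2, -0.7]
gripper_width: -0.0
```

```bash
python3 - <<'E'
from h import *
tcp_in_seat(); print(robot.observe()['orientation'])
p=robot.get_image('wrist'); save(p,'w16.png')
E
```

```text
tcp seat [  67.42 -316.15] z 55.9 ang-seat -0.19 Fseat [ 0.5  -0.19] Fz -0.73 t 20.0
[-0.00133176  0.99952398 -0.02741907 -0.01407935]
```

View pics/w16.png

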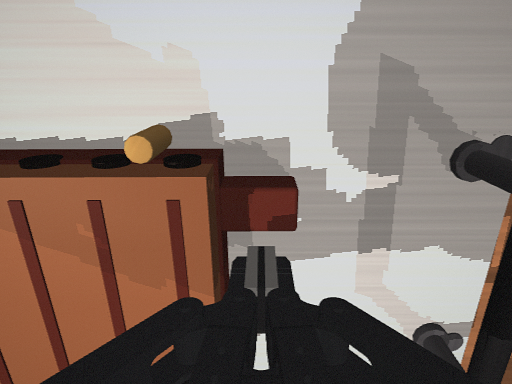

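>>> {"method": "move_arm", "body": {
  "targets": [
    [-2,2,-20,0,255],
    [-2,2,-60,0,255],
    [-2,20,-100,0,255],
    [0,50,-140,0,255],
    [0,50,-190,0,255],
    [0,50,-230,0,255],
    [0,50,-270,0,255],
    [0,50,-270,0,255]
  ]
}}

```text
clock: 20.85
position: [459.3, -286.6, 331.8]
orientation: [0.0, 1.0, -0.028, -0.01]
ft_force: [0.5, -0.2, -0.5]
gripper_width: 0.0
```

```bash
python3 - <<'E'
from h import *
tcp_in_seat()
p=robot.get_image('wrist'); save(p,'w17.png')
cv2.imwrite('pics/w17b.png',cv2.resize(cv2.imread('pics/w17.png'),None,fx=1.5,fy=1.5,interpolation=cv2.INTER_CUBIC))
E
```

```text
tcp seat [  76.35 -368.2 ] z 331.8 ang-seat -0.21 Fseat [ 0.47 -0.13] Fz -0.45 t 20.85
```

View pics/w17b.png

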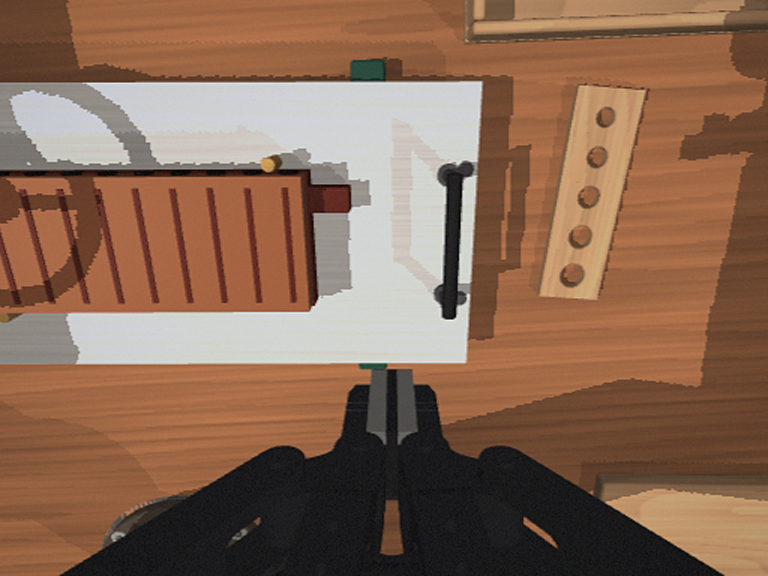

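```bash
python3 - <<'E'
from h import *
p=robot.get_image('top'); save(p,'t17.png')
cv2.imwrite('pics/t17c.png',cv2.resize(cv2.imread('pics/t17.png')[190:315,180:370],None,fx=4,fy=4,interpolation=cv2.INTER_CUBIC))
p=robot.get_image('scene'); save(p,'s17.png')
cv2.imwrite('pics/s17c.png',cv2.resize(cv2.imread('pics/s17.png')[95:225,195:385],None,fx=4,fy=4,interpolation=cv2.INTER_CUBIC))
s=SO+R2(STH)@np.array([60,-420])
print(s+[3,0]); 
E
```

```text
[ 443.30541312 -337.53129508]
```

View pics/t17c.png

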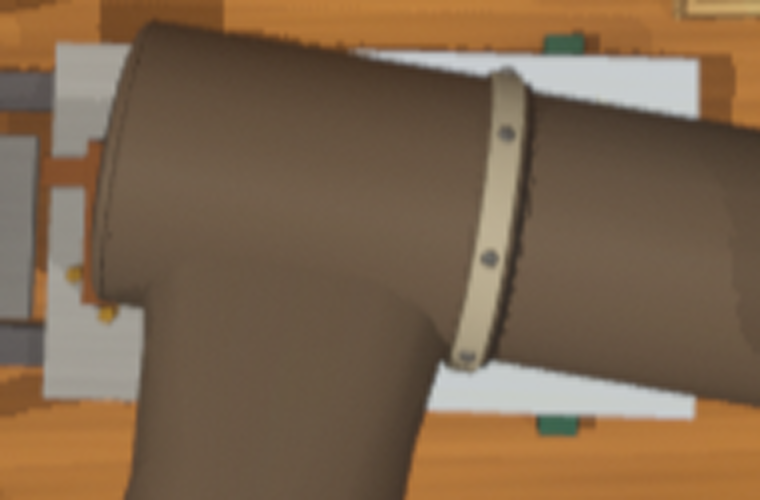

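View pics/s17c.png

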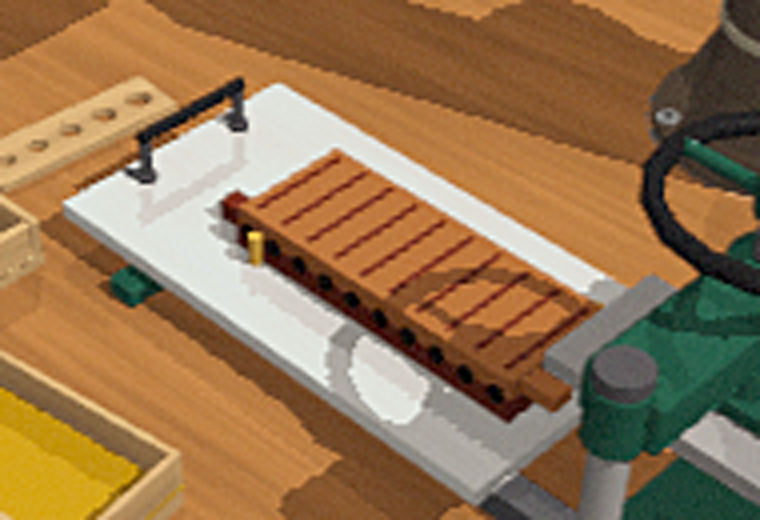

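```bash
python3 - <<'E'
from h import *
w=lambda x,y:SO+R2(STH)@np.array([x,y])
rows([(*w(63,-455),200),(*w(63,-455),120),(*w(63,-455),70)])
E
```

```text
pos [ 457.  -285.   325.2] toolx ang -3.17 F [ 0.24 -0.17 -0.2 ] t 21.0
[-7.1, 88.7, 125.2]
[-4.8, 88.9, 205.2]
[-3.3, 89.0, 255.2]
```

>>> {"method": "move_arm", "body": {
  "targets": [
    [-3,40,0,0,255],
    [-7,88,40,0,255],
    [-7,88,85,0,255],
    [-7,89,125,0,255],
    [-6,89,165,0,255],
    [-5,89,205,0,255],
    [-4,89,235,0,255],
    [-3,89,255,0,255]
  ]
}}

```text
clock: 21.8
position: [439.3, -371.6, 66.2]
orientation: [-0.003, 0.999, -0.028, -0.017]
ft_force: [0.1, 0.1, 0.1]
gripper_width: 0.0
```

```bash
python3 - <<'E'
from h import *
tcp_in_seat()
p=robot.get_image('wrist'); save(p,'w18.png'); tcp_in_seat()
E
```

```text
tcp seat [  60.78 -454.07] z 66.2 ang-seat -0.25 Fseat [0.13 0.1 ] Fz 0.05 t 21.8
tcp seat [  59.61 -453.38] z 63.6 ang-seat -0.27 Fseat [-0.75  1.25] Fz -2.81 t 21.85
```

View pics/w18.png

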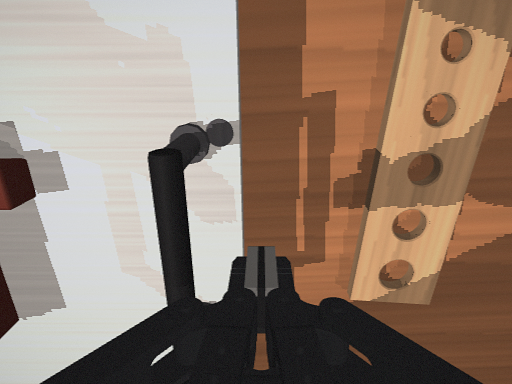

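>>> {"method": "move_arm", "body": {
  "targets": [
    [0,-2,-3,0,255],
    [0,-4,-4,0,255],
    [0,-6,-4,0,255],
    [0,-8,-4,0,255],
    [0,-9,-4,0,255],
    [0,-10,-4,0,255]
  ]
}}

```text
clock: 22.45
position: [439.2, -360.9, 68.4]
orientation: [-0.003, 0.999, -0.028, -0.018]
ft_force: [-0.3, -0.1, 0.4]
gripper_width: -0.0
```

>>> {"method": "move_arm", "body": {
  "targets": [
    [0,-1,0,0,255],
    [0,-2,0,0,255],
    [0,-3,0,0,255],
    [0,-4,0,0,255]
  ]
}}

```text
clock: 22.85
position: [439.4, -356.8, 68.3]
orientation: [-0.003, 0.999, -0.028, -0.018]
ft_force: [0.5, -0.5, 0.4]
gripper_width: -0.2
```

```bash
python3 - <<'E'
from h import *
tcp_in_seat()
E
```

```text
tcp seat [  60.13 -439.27] z 68.3 ang-seat -0.27 Fseat [ 0.51 -0.44] Fz 0.37 t 22.85
```

>>> {"method": "move_arm", "body": {
  "targets": [
    [0,-1,0,0,255],
    [0,-2,0,0,255],
    [0,-3,0,0,255],
    [0,-4,0,0,255]
  ]
}}

```text
clock: 23.25
position: [439.6, -354.2, 68.4]
orientation: [-0.003, 0.999, -0.028, -0.018]
ft_force: [-1.4, -10.1, -3.8]
gripper_width: -0.1
```

>>> {"method": "move_arm", "body": {
  "targets": [
    [0,-1,0,0,255],
    [0,-2,0,0,255],
    [0,-3,0,0,255],
    [0,-4,0,0,255]
  ]
}}

```text
clock: 23.65
position: [439.7, -351.6, 68.5]
orientation: [-0.002, 0.999, -0.028, -0.018]
ft_force: [-1.1, -10.6, -4.2]
gripper_width: 0.2
```

```bash
python3 - <<'E'
from h import *
tcp_in_seat()
p=robot.get_image('wrist'); save(p,'w19.png'); tcp_in_seat()
E
```

```text
tcp seat [  60.14 -434.09] z 68.5 ang-seat -0.25 Fseat [ -0.53 -10.69] Fz -4.16 t 23.65
tcp seat [  60.12 -433.94] z 68.4 ang-seat -0.26 Fseat [-0.21 -9.93] Fz -3.45 t 23.7
```

View pics/w19.png

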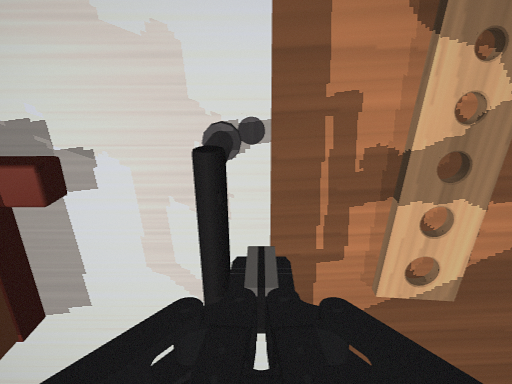

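>>> {"method": "move_arm", "body": {
  "targets": [
    [0,-2.5,0,0,255],
    [0,-4,0,0,255],
    [0,-6,0,0,255],
    [0,-8,0,0,255],
    [0,-10.5,0,0,255],
    [0,-13,0,0,255],
    [0,-16,0,0,255],
    [0,-19,0,0,255]
  ]
}}

```text
clock: 24.5
position: [440.7, -333.8, 68.4]
orientation: [-0.001, 0.999, -0.028, -0.018]
ft_force: [-1.6, -10.7, -3.7]
gripper_width: 0.3
```

>>> {"method": "move_arm", "body": {
  "targets": [
    [0,-4.5,0,0,255],
    [0,-7.5,0,0,255],
    [0,-10.5,0,0,255],
    [0,-13.5,0,0,255],
    [0,-16.5,0,0,255],
    [0,-19.5,0,0,255],
    [0,-22.5,0,0,255],
    [0,-25.5,0,0,255]
  ]
}}

```text
clock: 25.3
position: [441.9, -309.6, 68.4]
orientation: [-0.0, 0.999, -0.028, -0.018]
ft_force: [-1.2, -9.9, -3.5]
gripper_width: -0.5
```

```bash
python3 - <<'E'
from h import *
tcp_in_seat()
p=robot.get_image('wrist'); save(p,'w20.png'); tcp_in_seat()
E
```

```text
tcp seat [  60.18 -392.  ] z 68.4 ang-seat -0.25 Fseat [-0.72 -9.93] Fz -3.49 t 25.3
tcp seat [  60.17 -391.56] z 68.4 ang-seat -0.26 Fseat [ 1.13 -6.37] Fz -1.95 t 25.35
```

View pics/w20.png

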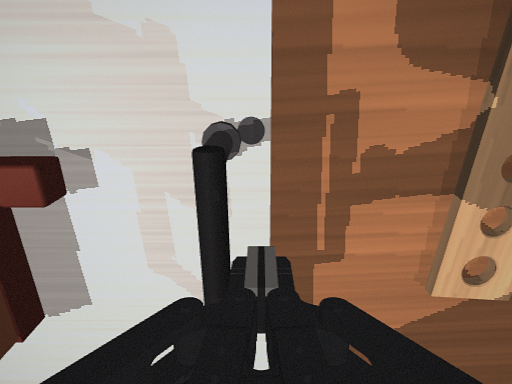

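>>> {"method": "move_arm", "body": {
  "targets": [
    [0,-3.5,0,0,255],
    [0,-6,0,0,255],
    [0,-9,0,0,255],
    [0,-12.5,0,0,255],
    [0,-16,0,0,255],
    [0,-19.5,0,0,255],
    [0,-23,0,0,255],
    [0,-26.5,0,0,255]
  ]
}}

```text
clock: 26.15
position: [443.3, -283.9, 68.4]
orientation: [0.001, 0.999, -0.028, -0.018]
ft_force: [-0.0, -10.7, -3.4]
gripper_width: -0.1
```

>>> {"method": "move_arm", "body": {
  "targets": [
    [0,-5,0,0,255],
    [0,-8.5,0,0,255],
    [0,-12,0,0,255],
    [0,-15.5,0,0,255],
    [0,-19,0,0,255],
    [0,-22.5,0,0,255],
    [0,-26,0,0,255],
    [0,-29.5,0,0,255]
  ]
}}

```text
clock: 26.95
position: [444.8, -255.6, 68.4]
orientation: [0.001, 0.999, -0.028, -0.018]
ft_force: [0.0, -10.2, -2.5]
gripper_width: 0.0
```

>>> {"method": "move_arm", "body": {
  "targets": [
    [0,-5,0,0,255],
    [0,-8.5,0,0,255],
    [0,-12,0,0,255],
    [0,-15.5,0,0,255],
    [0,-19,0,0,255],
    [0,-22.5,0,0,255],
    [0,-26,0,0,255],
    [0,-29.5,0,0,255]
  ]
}}

```text
clock: 27.75
position: [446.3, -227.3, 68.5]
orientation: [0.002, 0.999, -0.028, -0.019]
ft_force: [-0.5, -10.3, -2.2]
gripper_width: -0.0
```

>>> {"method": "move_arm", "body": {
  "targets": [
    [0,-5,0,0,255],
    [0,-8.5,0,0,255],
    [0,-12,0,0,255],
    [0,-15.5,0,0,255],
    [0,-19,0,0,255],
    [0,-22.5,0,0,255],
    [0,-26,0,0,255],
    [0,-29.5,0,0,255]
  ]
}}

```text
clock: 28.55
position: [447.8, -198.9, 68.5]
orientation: [0.003, 0.999, -0.028, -0.019]
ft_force: [0.2, -10.6, -1.6]
gripper_width: 0.7
```

```bash
python3 - <<'E'
from h import *
tcp_in_seat()
p=robot.get_image('wrist'); save(p,'w21.png')
p=robot.get_image('scene'); save(p,'s21.png'); tcp_in_seat()
E
```

```text
tcp seat [  60.33 -281.2 ] z 68.5 ang-seat -0.22 Fseat [  0.75 -10.55] Fz -1.58 t 28.55
tcp seat [  60.35 -280.71] z 68.4 ang-seat -0.21 Fseat [ 0.14 -6.05] Fz 0.77 t 28.65
```

View pics/w21.png

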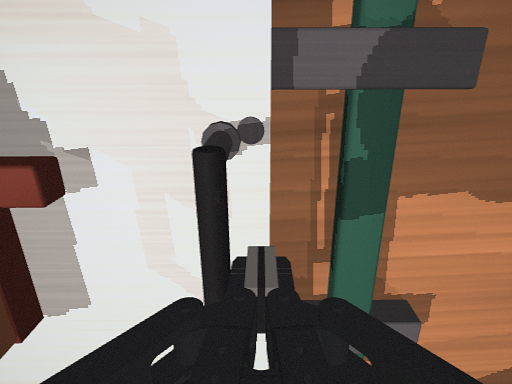

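View pics/s21.png

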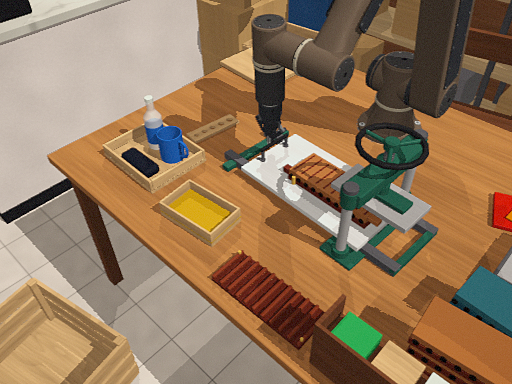

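```bash
python3 - <<'E'
from h import *
p=robot.get_image('top'); save(p,'t21.png')
C=cloud(p)
s=robot.observe(); print(s['joint_positions'].round(3))
for v in range(150,384,12):
    print(v,[tuple(C[v,u].round(0).astype(int)) for u in range(80,340,20) if C[v,u,2]>200])
E
```

```text
[-0.011  0.25  -0.576  0.006 -0.782  1.522]
150 []
162 []
174 []
186 [(np.int64(623), np.int64(255), np.int64(251)), (np.int64(622), np.int64(205), np.int64(250))]
198 [(np.int64(593), np.int64(254), np.int64(253)), (np.int64(592), np.int64(206), np.int64(249))]
210 [(np.int64(561), np.int64(232), np.int64(313)), (np.int64(562), np.int64(205), np.int64(250))]
222 [(np.int64(534), np.int64(281), np.int64(309)), (np.int64(534), np.int64(254), np.int64(253)), (np.int64(532), np.int64(185), np.int64(316))]
234 [(np.int64(504), np.int64(254), np.int64(253)), (np.int64(503), np.int64(205), np.int64(251)), (np.int64(505), np.int64(61), np.int64(464)), (np.int64(504), np.int64(22), np.int64(466)), (np.int64(503), np.int64(-17), np.int64(468)), (np.int64(502), np.int64(-56), np.int64(473)), (np.int64(501), np.int64(-94), np.int64(464)), (np.int64(500), np.int64(-133), np.int64(467)), (np.int64(500), np.int64(-168), np.int64(502)), (np.int64(500), np.int64(-205), np.int64(503))]
246 [(np.int64(480), np.int64(327), np.int64(312)), (np.int64(478), np.int64(229), np.int64(324)), (np.int64(474), n
[... 2236 characters left out ...]
np.int64(29), np.int64(621)), (np.int64(362), np.int64(-3), np.int64(627)), (np.int64(360), np.int64(-33), np.int64(622))]
342 [(np.int64(348), np.int64(25), np.int64(639)), (np.int64(349), np.int64(-5), np.int64(643)), (np.int64(347), np.int64(-34), np.int64(638))]
354 [(np.int64(335), np.int64(22), np.int64(653)), (np.int64(336), np.int64(-7), np.int64(656)), (np.int64(333), np.int64(-35), np.int64(649))]
366 [(np.int64(323), np.int64(20), np.int64(667)), (np.int64(324), np.int64(-10), np.int64(672)), (np.int64(321), np.int64(-37), np.int64(663))]
378 [(np.int64(311), np.int64(17), np.int64(680)), (np.int64(311), np.int64(-11), np.int64(681)), (np.int64(308), np.int64(-38), np.int64(675))]
```

View pics/t21.png

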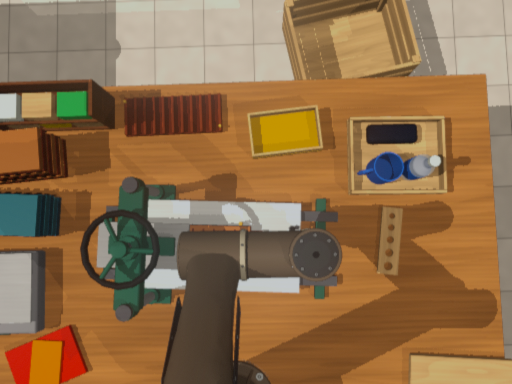

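>>> {"method": "move_arm", "body": {
  "targets": [
    [0,-3.5,0,0,255],
    [0,-6,0,0,255],
    [0,-9,0,0,255],
    [0,-12.5,0,0,255],
    [0,-16,0,0,255],
    [0,-19.5,0,0,255],
    [0,-23,0,0,255],
    [0,-26.5,0,0,255]
  ]
}}

```text
clock: 29.5
position: [449.1, -173.1, 68.5]
orientation: [0.003, 0.999, -0.027, -0.019]
ft_force: [1.5, -10.5, -1.1]
gripper_width: 0.1
```

>>> {"method": "move_arm", "body": {
  "targets": [
    [0,-5,0,0,255],
    [0,-8.5,0,0,255],
    [0,-12,0,0,255],
    [0,-15.5,0,0,255],
    [0,-19,0,0,255],
    [0,-22.5,0,0,255],
    [0,-26,0,0,255],
    [0,-29.5,0,0,255]
  ]
}}

```text
clock: 30.3
position: [450.6, -144.8, 68.4]
orientation: [0.004, 0.999, -0.027, -0.019]
ft_force: [0.3, -10.7, 0.1]
gripper_width: 0.1
```

>>> {"method": "move_arm", "body": {
  "targets": [
    [0,-5,0,0,255],
    [0,-8.5,0,0,255],
    [0,-12,0,0,255],
    [0,-15.5,0,0,255],
    [0,-19,0,0,255],
    [0,-22.5,0,0,255],
    [0,-26,0,0,255],
    [0,-29.5,0,0,255]
  ]
}}

```text
clock: 31.1
position: [452.1, -116.5, 68.4]
orientation: [0.005, 0.999, -0.027, -0.019]
ft_force: [2.4, -10.9, 1.5]
gripper_width: -0.2
```

```bash
python3 - <<'E'
from h import *
tcp_in_seat()
p=robot.get_image('scene'); save(p,'s22.png'); tcp_in_seat()
cv2.imwrite('pics/s22c.png',cv2.resize(cv2.imread('pics/s22.png')[0:270,195:465],None,fx=2.2,fy=2.2,interpolation=cv2.INTER_CUBIC))
E
```

```text
tcp seat [  60.38 -198.63] z 68.4 ang-seat -0.17 Fseat [  2.91 -10.72] Fz 1.5 t 31.1
tcp seat [  60.44 -198.13] z 68.4 ang-seat -0.18 Fseat [ 1.43 -5.46] Fz 1.31 t 31.15
```

View pics/s22c.png

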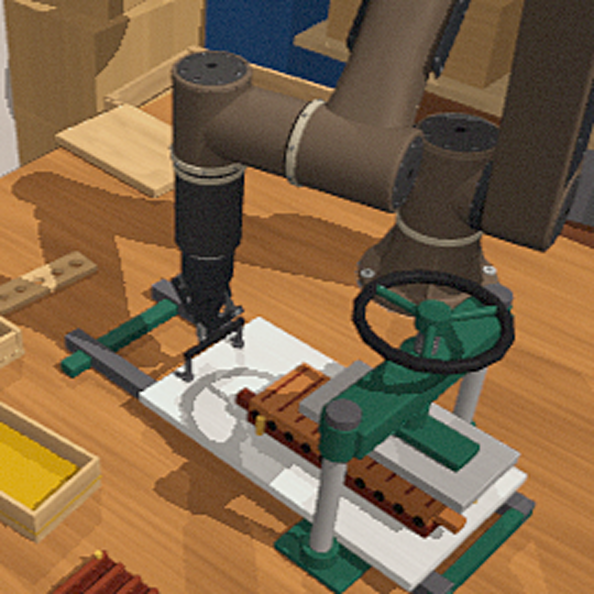

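>>> {"method": "move_arm", "body": {
  "targets": [
    [0,-3.5,0,0,255],
    [0,-6,0,0,255],
    [0,-9,0,0,255],
    [0,-12,0,0,255],
    [0,-15,0,0,255],
    [0,-18,0,0,255],
    [0,-21,0,0,255],
    [0,-24,0,0,255]
  ]
}}

```text
clock: 31.95
position: [453.3, -93.2, 68.5]
orientation: [0.006, 0.999, -0.027, -0.019]
ft_force: [1.6, -11.2, 0.8]
gripper_width: -0.4
```

>>> {"method": "move_arm", "body": {
  "targets": [
    [0,-4,0,0,255],
    [0,-6,0,0,255],
    [0,-8,0,0,255],
    [0,-10,0,0,255],
    [0,-12,0,0,255],
    [0,-14,0,0,255],
    [0,-16,0,0,255],
    [0,-18,0,0,255]
  ]
}}

```text
clock: 32.75
position: [454.2, -76.4, 68.5]
orientation: [0.007, 0.999, -0.027, -0.02]
ft_force: [1.6, -11.3, 0.1]
gripper_width: 0.1
```

>>> {"method": "move_arm", "body": {
  "targets": [
    [0,-2.4,0,0,255],
    [0,-3.4,0,0,255],
    [0,-4.4,0,0,255],
    [0,-5.4,0,0,255],
    [0,-6.4,0,0,255],
    [0,-7.4,0,0,255],
    [0,-8.4,0,0,255]
  ]
}}

```text
clock: 33.45
position: [454.6, -69.3, 68.6]
orientation: [0.008, 0.999, -0.027, -0.02]
ft_force: [1.9, -10.7, -1.0]
gripper_width: -0.1
```

```bash
python3 - <<'E'
from h import *
tcp_in_seat()
E
```

```text
tcp seat [  60.44 -151.36] z 68.6 ang-seat -0.14 Fseat [  2.47 -10.55] Fz -1.0 t 33.45
```

>>> {"method": "move_arm", "body": {
  "targets": [
    [0,-2.4,0,0,255],
    [0,-3.4,0,0,255],
    [0,-4.4,0,0,255],
    [0,-5.4,0,0,255],
    [0,-6.4,0,0,255],
    [0,-7.4,0,0,255],
    [0,-8.4,0,0,255],
    [0,-9.4,0,0,255]
  ]
}}

```text
clock: 34.25
position: [455.0, -61.1, 68.6]
orientation: [0.009, 0.999, -0.027, -0.02]
ft_force: [1.8, -10.8, -0.6]
gripper_width: -0.1
```

>>> {"method": "move_arm", "body": {
  "targets": [
    [0,-2,0,0,255],
    [0,-2.6,0,0,255],
    [0,-3.2,0,0,255],
    [0,-3.8,0,0,255],
    [0,-4.4,0,0,255],
    [0,-5,0,0,255]
  ]
}}

```text
clock: 34.85
position: [455.2, -57.4, 68.6]
orientation: [0.009, 0.999, -0.027, -0.02]
ft_force: [2.0, -10.9, -1.5]
gripper_width: -0.1
```

>>> {"method": "move_arm", "body": {
  "targets": [
    [0,-2,0,0,255],
    [0,-2.5,0,0,255],
    [0,-3,0,0,255],
    [0,-3.5,0,0,255]
  ]
}}

```text
clock: 35.25
position: [454.6, -56.1, 68.6]
orientation: [0.011, 0.999, -0.026, -0.021]
ft_force: [2.2, -19.6, -0.4]
gripper_width: -0.5
```

```bash
python3 - <<'E'
from h import *
tcp_in_seat()
E
```

```text
tcp seat [  59.83 -138.17] z 68.6 ang-seat -0.09 Fseat [  3.16 -19.51] Fz -0.36 t 35.25
```

>>> {"method": "move_arm", "body": {
  "targets": [
    [0,-2.5,0,0,255],
    [0,-3,0,0,255],
    [0,-3.5,0,0,255],
    [0,-4,0,0,255]
  ]
}}

```text
clock: 35.65
position: [453.0, -55.8, 68.7]
orientation: [0.014, 0.999, -0.026, -0.023]
ft_force: [2.0, -28.4, 2.6]
gripper_width: -0.5
```

```bash
python3 - <<'E'
from h import *
tcp_in_seat()
E
```

```text
tcp seat [  58.22 -138.03] z 68.7 ang-seat -0.08 Fseat [  3.48 -28.3 ] Fz 2.57 t 35.65
```

Firm stop at 28 N. I release backwards, rise and check.

>>> {"method": "move_arm", "body": {
  "targets": [
    [0,-1,0,0,255],
    [0,1,0,0,255],
    [0,4,0,0,255],
    [0,10,0,0,255],
    [0,20,0,0,255],
    [0,40,0,0,255],
    [0,60,-30,0,255],
    [0,60,-75,0,255]
  ]
}}

```text
clock: 36.45
position: [451.0, -115.8, 144.1]
orientation: [0.014, 0.999, -0.027, -0.026]
ft_force: [1.1, -0.1, -0.2]
gripper_width: 0.0
```

```bash
python3 - <<'E'
from h import *
tcp_in_seat()
p=robot.get_image('wrist'); save(p,'w23.png'); print(p['eye'])
p=robot.get_image('scene'); save(p,'s23.png')
cv2.imwrite('pics/s23c.png',cv2.resize(cv2.imread('pics/s23.png')[100:270,215:465],None,fx=3,fy=3,interpolation=cv2.INTER_CUBIC))
p=robot.get_image('top'); save(p,'t23.png')
cv2.imwrite('pics/t23c.png',cv2.resize(cv2.imread('pics/t23.png')[180:310,80:330],None,fx=3,fy=3,interpolation=cv2.INTER_CUBIC))
E
```

```text
tcp seat [  59.28 -197.97] z 144.1 ang-seat -0.19 Fseat [ 1.1  -0.02] Fz -0.22 t 36.45
[ 542.06714969 -117.33627046  281.4270722 ]
```

View pics/w23.png

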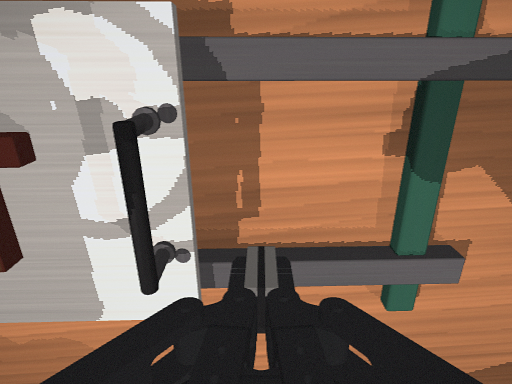

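View pics/s23c.png

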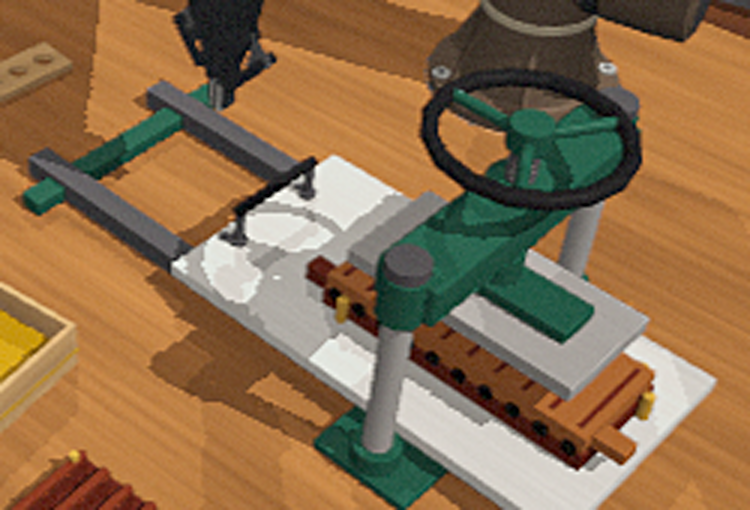

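View pics/t23c.png

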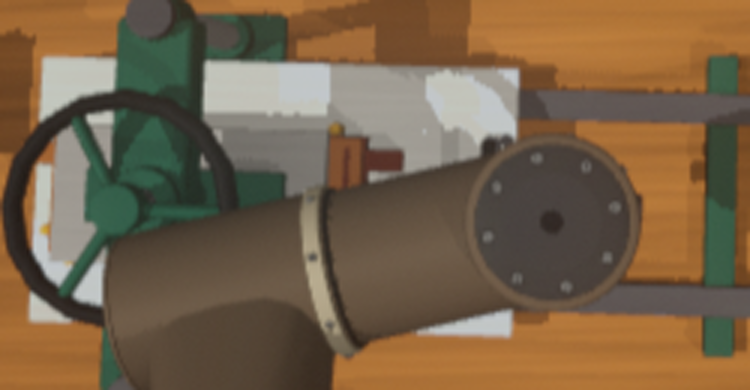

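>>> {"method": "move_arm", "body": {
  "targets": [
    [0,45,0,0,255],
    [0,90,-20,0,255],
    [0,135,-50,0,255],
    [0,180,-80,0,255],
    [0,225,-100,0,255],
    [0,240,-140,0,255],
    [-20,240,-160,0,255],
    [-20,240,-160,0,255]
  ]
}}

```text
clock: 37.4
position: [428.8, -350.2, 318.1]
orientation: [0.014, 0.999, -0.027, -0.018]
ft_force: [0.5, 0.1, -0.6]
gripper_width: 0.1
```

```bash
python3 - <<'E'
from h import *
tcp_in_seat()
p=robot.get_image('top'); save(p,'t24.png')
cv2.imwrite('pics/t24c.png',cv2.resize(cv2.imread('pics/t24.png')[180:310,80:330],None,fx=3,fy=3,interpolation=cv2.INTER_CUBIC))
for t in ['mug','ring_gauge','cigar_box']: print(t,[(np.round(r['centre'],1).tolist(),round(r['confidence'],2)) for r in robot.find_in(p,t)][:1])
E
```

```text
tcp seat [  49.13 -433.22] z 318.1 ang-seat -0.21 Fseat [0.52 0.1 ] Fz -0.64 t 37.4
mug [([675.6, -462.2, 55.2], 0.69)]
ring_gauge [([526.4, -490.3, 11.4], 0.74)]
cigar_box [([803.2, -165.1, 20.7], 0.88)]
```

View pics/t24c.png

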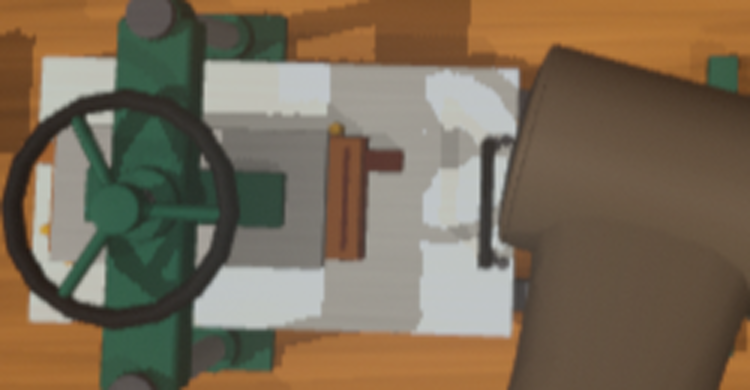

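```bash
python3 - <<'E'
from h import *
p=robot.get_image('top')
f=lambda l,z: onplane(p,[((x+.5)/3+80-.5,(y+.5)/3+180-.5) for x,y in l],z)[:,:2]
bc=f([(42,57),(520,68),(512,337),(30,322)],43)
o,th,R,res=fitseat(bc,[(190,30),(190,-445),(-70,-445),(-70,30)])
print(o,np.degrees(th),res.round(1).tolist(),'travel',(o-SO)@R)
print('upper right end (expect y -298, x 118..2)',((f([(367,137),(362,260)],83)-o)@R).round(1).tolist())
print('lug end (y -335, x 107,85)',((f([(404,150),(403,170)],64)-o)@R).round(1).tolist())
print('stop',((f([(336,128)],73)-o)@R).round(1),'end/pivot',((f([(45,229),(69,264)],73)-o)@R).round(1).tolist())
q=robot.get_image('wrist'); save(q,'w25.png')
E
```

```text
[416.39848364 387.1660924 ] -2.840189758027542 [[0.9, 1.6], [1.0, -1.3], [-1.4, -0.1], [-0.5, -0.2]] travel [ -0.59164291 302.50836961]
upper right end (expect y -298, x 118..2) [[119.6, -303.1], [3.1, -302.4]]
lug end (y -335, x 107,85) [[107.8, -336.5], [88.5, -336.2]]
stop [[ 127.4 -271.2]] end/pivot [[23.2, 7.1], [-9.5, -18.0]]
```

View pics/w25.png

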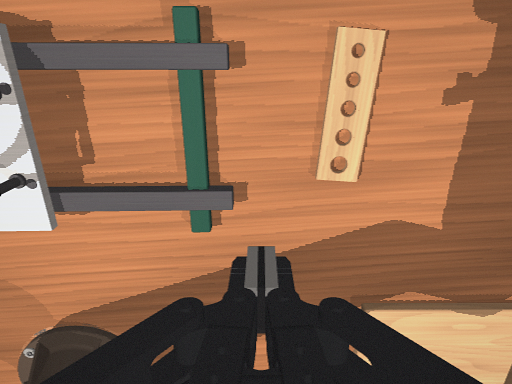

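```bash
python3 - <<'E'
from h import *
w=lambda x,y:SO+R2(STH)@np.array([x,y])
rows([(*w(76,-68),332)])
E
```

```text
pos [ 429.4 -348.1  313.9] toolx ang -3.01 F [ 0.42 -0.51  0.09] t 37.7
[25.2, -362.5, -29.0]
```

>>> {"method": "move_arm", "body": {
  "targets": [
    [4,-45,-29,0,255],
    [8,-90,-29,0,255],
    [11,-135,-29,0,255],
    [14,-180,-29,0,255],
    [17,-225,-29,0,255],
    [20,-270,-29,0,255],
    [23,-315,-29,0,255],
    [25,-362,-29,0,255]
  ]
}}

```text
clock: 38.5
position: [473.8, 14.9, 331.4]
orientation: [0.013, 0.999, -0.026, -0.022]
ft_force: [1.9, -0.1, 0.1]
gripper_width: 0.4
```

```bash
python3 - <<'E'
from h import *
tcp_in_seat()
p=robot.get_image('wrist'); save(p,'w26.png')
cv2.imwrite('pics/w26b.png',cv2.resize(cv2.imread('pics/w26.png'),None,fx=1.5,fy=1.5,interpolation=cv2.INTER_CUBIC))
E
```

```text
tcp seat [ 75.36 -66.32] z 331.4 ang-seat -0.01 Fseat [1.89 0.01] Fz 0.08 t 38.5
```

View pics/w26b.png

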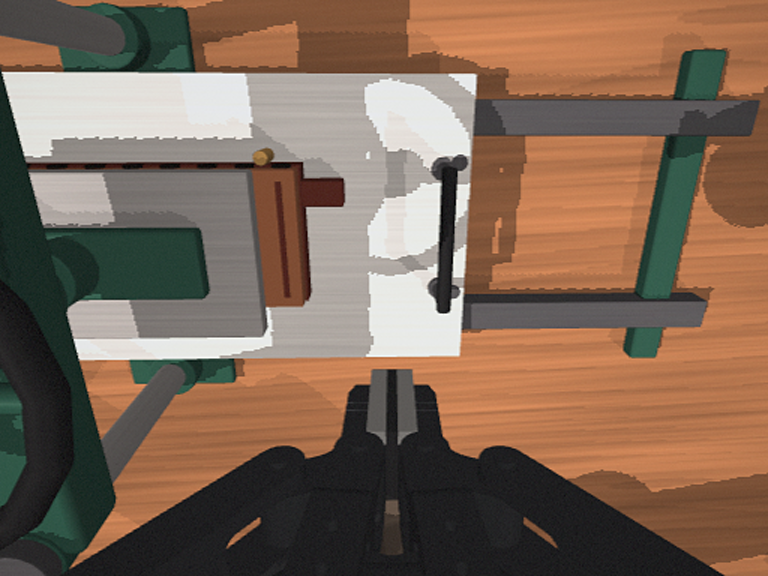

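```bash
python3 - <<'E'
from h import *
print(robot.close_job())
E
```

```text
the job is handed in; nothing more can be done
None
```

I squared the mould on the three pegs, pressed it against the stop peg, and pushed the bed home. I then let go and handed the job in at about 38.5 s of the 72 s. No verdict was reported.

**Squaring and pressing:** I swung the mould from about 19° askew by the lug, slid it to the end peg, and pushed it across until the bed's side play was used up. I then held about 9.5 N on the lug for over 0.3 s, which I estimate at about 11 N on the stop peg. I can't read the peg force directly. The highest readings were about 9 N towards the end peg and about 11 N on the mould in all, below the 15 N limit.

**Bed:** I pushed it by the handle at about 10–11 N until it met the stop, then to 28 N to be sure. The top camera puts the travel at about 302 mm; it is only good to a few millimetres, so I relied on the stop.

**Last checks:**
- **Mould position:** after the travel, the wrist view shows the lug in the same place relative to the stop peg, handle and bed edge as before it, within about 1 mm. The mould's edges run parallel to the bed and it touches the stop peg.
- **One check that disagreed:** the top view put the mould's right end 4–5 mm further out than expected, while the lug end was off by only 1.3 mm, about the same as that picture's offset at the stop peg. I think I picked up the edge of the lower half, because nothing else suggests the mould slipped.
- **Other things:** the mug and cigar box were found where they started, within the detector's error. The arm hid part of the ring gauge in that picture and its reading was off, but the wrist view shows it lying on its own and I never went near it.

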